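Dry-fit a repaired bedpost top

TASK

Dry-fit the post top on the old post stump that is held in the steel plate, from the bottom up: push the comb block's tongues fully home between the stump's tongues, then set the square cap board centred and squared up on the block with its dowel upwards, then thread the larger wooden ring, then the smaller ring, and last the finial over the dowel, each right down on the one below. Leave the amber bottle and the steel tin standing where they are, and let go of everything at the end.

Things in the scene. Friction and masses are not known exactly. Their poses are not given: they have to be found in the camera images.
- foot: The post stump: dark wood, 72 x 46 mm (x, y), fixed in a steel plate (112 x 70, 8 thick; jaws and screws at +-x reach 26 up). On top three tongues with roof-shaped ridges, 8 thick, at x = -20, 0, +20, running along y: slot floor 40, tips 55 above the table. Origin: centre of the plate's underside, on the table; z up. A half turn makes no difference.
- splice_mid (a point): Comb block, mid-brown wood, 68 x 46 mm (x, y), 50 tall: solid top 34, standing on four ridged tongues, 8 thick, 16 long, at x = -30, -10, 10, 30, running along y. They fit the stump's slots with 2 mm to spare each side; home, they stand on the slot floor, block top at 90. Point: centre, 25 above its underside; z up. A half turn makes no difference. 90 g.
- cap_dowel (a point): Cap board, dark wood, 80 x 80 x 10 mm, lying flat, with a pale upright dowel at its middle, 14 in diameter, 60 long above the board, bevelled top. Point: on the dowel's axis half-way up it, 40 above the board's underside; x, y along the board's sides, z up. In place its underside is 90 above the table. 60 g.
- ring_large_mid (a point): The larger wooden ring: 62 mm outside diameter, 20 mm bore, 24 mm tall, lying flat. Point: its centre, half-way up (12 mm above its underside); z up. About 45 g. In place its underside is 100 mm above the table.
- ring_small_mid (a point): The smaller wooden ring: 44 mm outside diameter, 20 mm bore, 24 mm tall, lying flat. Point: its centre, half-way up (12 mm above its underside); z up. About 25 g. In place its underside is 124 mm above the table.
- finial_mid (a point): The finial: dark turned wooden knob standing upright, 60 mm tall; a round foot 40 mm in diameter and 16 mm tall, above it a straight body 34 mm in diameter up to 42 mm, then a tapering tip. A 20 mm bore, 16 mm deep, goes into its underside. Point: on its axis half-way up (30 mm above its underside); z up. About 45 g. In place its underside is 148 mm above the table, and the dowel reaches 12 mm into it.
- bottle_mid (a point): Bystander: a small amber glass bottle with a black cap, 38 mm in diameter, 95 mm tall, standing loose among the parts. Point: its centre, half-way up. To be left where it is.
- tin_center (a point): Bystander: a plain round steel tin, 42 mm in diameter, 40 mm tall, standing loose among the parts. Point: its centre, half-way up. To be left where it is.
Mind the look-alikes: they are no part of the job. Leave any red look-alike of the foot alone. What is shaped like the part that bears finial_mid but pink is not meant.

How it is judged:
By the outcome, as a careful person would: the job done as asked, in the order asked, and still so for the second after the job is handed in, with the robot touching nothing.
It also fails if it takes over 144 s, if anything falls off the work surface, if the arm or the gripper's body presses on something with over 40 N, if the wrist force passes 120 N, or if a joint passes its speed limit or range.

ROBOT

A 6-joint arm with a two-finger parallel gripper is mounted at the origin on the work surface. World frame = base frame: x ahead of the robot, y to its left, z up, the work surface at z = 0. Lengths are in m, angles in rad, forces in N, time in s.
With the tool pointing down it reaches from about 0.325 to 1 m from the base axis. Payload 5.1 kg.
Tool frame: the origin (TCP) lies at the very end of the fingers, on their centre line; the grasp point (between the pads) lies 19 mm behind it (arm.hold_point_z is the distance from the TCP to the grasp point, in m); z points along the fingers, y is the line along which they close (so a half turn about z gives the same grasp; the last joint's range is limited). The gripper opens to 85 mm and grips with 20 to 120 N. Pads are 22 mm wide; open, the fingers measure 114 mm over their backs; the gripper's body (76 mm by 85 mm) begins 54 mm behind the grasp point. The pads swing forward as they close: fully open they stand 13 mm farther back than shut.
Start: joints at [-1.335, 0.124, 1.65, -0, 1.367, -0.083], TCP at [0.204, -0.617, 0.231] pointing down, gripper open.
Joint ranges: [-2.61, 2.61], [-1.02, 2.33], [0.03, 2.71], [-1.35, 4.49], [0.32, 2.68], [-2.91, 2.91]. Speed limits (rad/s): [2.57, 2.57, 3.14, 3.14, 3.14, 3.14].

INTERFACE

Orientations are given as a unit quaternion [x, y, z, w].
In Python, from plant import sense, get_image, calibration, ticket, arm gives the robot as it stands.
- The arm moves only by the tool carry_out, never from a script. Its argument "commands" is a list of rows, each an object of numbers: "claw": the finger opening in m, from 0 to 0.0854; "x", "y", "z": the shift along the world's x, y, z in m; "turn": the turn about the world's z in rad. A call has 1 to 8 rows; each row is the pose to reach, as a shift and turn from the pose commanded when the call began; what a row does not reach only later rows make up. A row lasts 1/8 s, in which the tool goes at most 62.5 mm and 10.7 degrees, less where a joint would pass 70% of its speed; a pose out of reach is approached as far as the arm can. A call with a gripper value outside its range is refused whole. The fingers move at their own pace and stop on an object; the grip force is fixed at half the most. Time passes only in rows, so rows that repeat a pose let the fingers close. It gives the time, the measured TCP pose, the force, the opening and the grip force at its end, in the units of the state.
- sense(): the state, without advancing time (a new reading comes with each control period).
- get_image(name): name is "scene" or "side" or "wrist"; returns the picture (420x560x3 uint8, blue, green, red); there is no depth.
- calibration(name): a dict with "camera_matrix" (3x3 intrinsics, pixels), "k1" (the pictures are not rectified: a ray, as slopes to the right and down, at radius r is drawn at 1 + k1 r^2 times it, then the intrinsics apply), "eye" and "attitude" of the camera in the world; the wrist camera has in their place "mount" (4x4, takes a point from camera to tool coordinates, whose origin is the TCP and whose axes are the flange's). Camera axes: x right, y down, z forward; pixel columns grow to the right and rows downward; lengths in m; the calibration is good to about 2 mm. A picture is of the moment at which its call begins: read the wrist's pose just before it. calibration takes no time and is no camera call.
- ticket.job_done(): hands the job in; it is judged then, once.
The state is a dict: "time": time; "q": joint angles; "qd": joint speeds; "effort": joint torques, N m; "tool_pos": TCP position; "orientation": TCP orientation; "force": force on the tool from outside, world axes, zero at the start; "torque": the same for the moment, N m; "finger_gap": opening from 0.0 (shut) to 1.0 (fully open); "grip_force": force on a finger pad.
Only numpy, scipy, OpenCV 4.12 (cv2) and the standard library are available. Lean on these libraries where they do the work, as an engineer would, in place of code of your own. Each camera call takes 0.05 s, during which the arm holds its last target. There are 200 camera calls.

## Working session

There is one attempt and no reset: what is moved stays moved. The work goes in short steps, Python scripts to look and compute and a tool call to move; the robot and the scene stay as the last step left them, time stands still between calls to the robot, and variables do not carry over. Pictures are saved under pics/ and viewed, at most 14 in all, crops included, and the job is handed in when it is done.

Besides the shell and the picture viewer there is one more tool, called after "Request:" by a JSON object that holds its "name" and its "arguments". carry_out: Moves the arm, as the interface text tells. Its arguments: {"type":"object","properties":{"commands":{"type":"array"}},"required":["commands"]}

```bash
ls; mkdir -p pics
python3 - <<'E'
from plant import sense,get_image,calibration,arm
import cv2
for n in("scene","side","wrist"):
    cv2.imwrite(f"pics/{n}0.png",cv2.resize(get_image(n),(800,600),interpolation=cv2.INTER_CUBIC)); print(n,calibration(n))
s=sense();print(s);print(arm.hold_point_z, [a for a in dir(arm) if a[0]!='_'])
E
```

```text
pics
scene {'camera_matrix': array([[418.33262514,   0.        , 283.42746879],
       [  0.        , 418.33262514, 207.40535313],
       [  0.        ,   0.        ,   1.        ]]), 'k1': -0.12989473055792974, 'eye': array([ 0.99953128, -0.08260947,  0.77502816]), 'attitude': array([ 0.70554942,  0.64741178, -0.19031965, -0.21641728])}
side {'camera_matrix': array([[414.01013796,   0.        , 278.0997736 ],
       [  0.        , 414.01013796, 209.38790756],
       [  0.        ,   0.        ,   1.        ]]), 'k1': -0.10763488226246251, 'eye': array([ 0.26350265, -0.41834391,  0.66724889]), 'attitude': array([ 0.89776448, -0.2810932 ,  0.09963942, -0.32415665])}
wrist {'camera_matrix': array([[377.46736783,   0.        , 277.22283533],
       [  0.        , 377.46736783, 212.12982181],
       [  0.        ,   0.        ,   1.        ]]), 'k1': -0.02536184074114335, 'mount': array([[-1.52355142e-06, -9.49647444e-01, -3.13320493e-01,
         7.98322665e-02],
       [ 9.99999862e-01,  1.63425914e-04, -5.00192475e-04,
         1.76676050e-04],
       [ 5.26211194e-04, -3.13320451e-01
[... 153 characters left out ...]
rray([-1.33460345e+00,  1.24383272e-01,  1.65137407e+00,  3.73729061e-05,
        1.36750683e+00, -8.25393088e-02]), 'qd': array([-0.00115888, -0.00461828, -0.00311188,  0.00058268,  0.00016495,
        0.00021234]), 'effort': array([ 8.47564788e-04, -4.24225867e+01, -3.66013777e+01, -5.06967660e-05,
        4.62685028e-03, -1.34062506e-05]), 'tool_pos': array([ 0.20359244, -0.61678633,  0.23030917]), 'orientation': array([ 9.87328334e-01,  1.58688570e-01, -4.59009885e-05, -8.34697896e-04]), 'force': array([ 0.28878857,  0.3960084 , -0.61645974]), 'torque': array([0.02535307, 0.00163817, 0.03074769]), 'grip_force': 0.0, 'finger_gap': 1.0027585374068653}
0.0187 ['Unreachable', 'hold_point_z']
```

View pics/scene0.png

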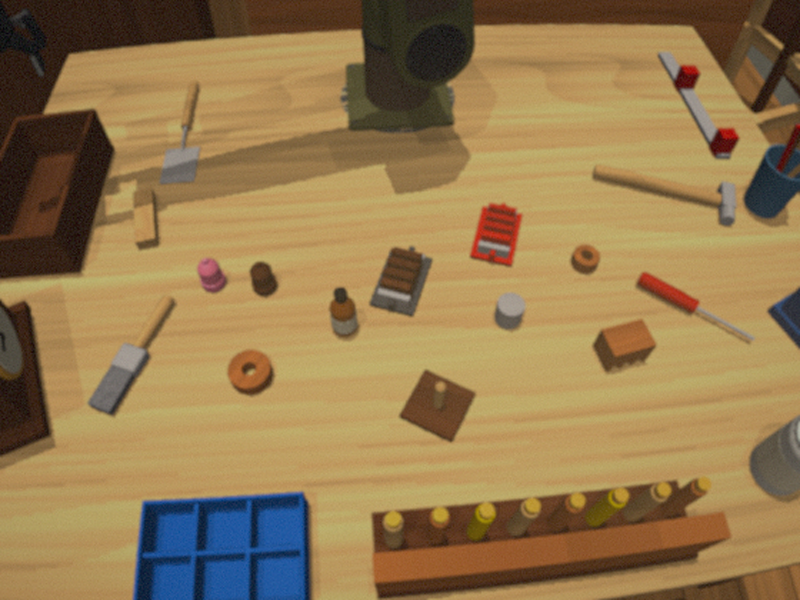

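View pics/side0.png

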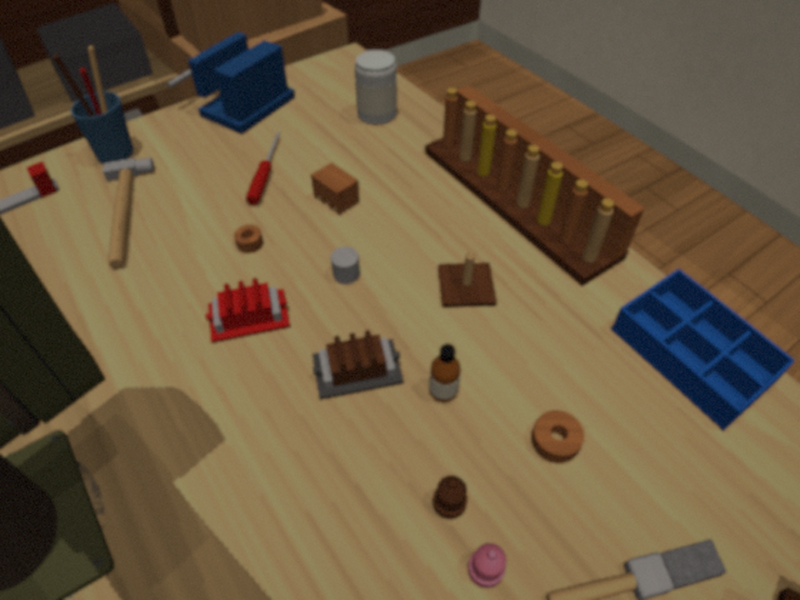

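The scene view shows the foot at (405,270), block at (624,345), cap at (438,405), large ring at (250,371), small ring at (586,258), finial at (262,278), bottle at (343,312) and tin at (509,311). The red foot and pink finial are decoys. Next I'll work out rough positions from both views.

```bash
cat > h.py <<'E'
import numpy as np, cv2
from scipy.spatial.transform import Rotation as R
from plant import sense,get_image,calibration
K800=800/560
def cam(n,st=None):
    c=calibration(n)
    if n=="wrist":
        M=c["mount"]; Rt=R.from_quat(st["orientation"]).as_matrix()
        return c,Rt@M[:3,:3],np.array(st["tool_pos"])+Rt@M[:3,3]
    return c,R.from_quat(c["attitude"]).as_matrix(),c["eye"]
def ray(n,p,st=None):
    c,Rm,e=cam(n,st)
    d=cv2.undistortPoints(np.array([[p]],float),c["camera_matrix"],np.array([c["k1"],0,0,0]))[0,0]
    return e,Rm@np.array([d[0],d[1],1])
def onz(n,p,z,st=None):
    e,d=ray(n,p,st); return e+d*(z-e[2])/d[2]
def proj(n,P,st=None):
    c,Rm,e=cam(n,st); P=(np.atleast_2d(P)-e)@Rm; s=P[:,:2]/P[:,2:]
    s=s*(1+c["k1"]*(s**2).sum(1,keepdims=True))
    return s@c["camera_matrix"][:2,:2].T+c["camera_matrix"][:2,2]
def snap(name,n="wrist",crop=None):
    """crop=(u0,v0,u1,v1) native px"""
    st=sense(); im=get_image(n); np.savez(f"pics/{name}.npz",im=im,p=st["tool_pos"],o=st["orientation"])
    if crop: im=im[crop[1]:crop[3],crop[0]:crop[2]]
    f=min(800/im.shape[1],600/im.shape[0]); cv2.imwrite(f"pics/{name}.png",cv2.resize(im,None,fx=f,fy=f,interpolation=cv2.INTER_CUBIC)); 
    print(st["tool_pos"].round(4),R.from_quat(st["orientation"]).as_euler('ZYX').round(4),"f",f)
def load(name):
    d=np.load(f"pics/{name}.npz"); return dict(tool_pos=d["p"],orientation=d["o"])
E
python3 - <<'E'
from h import *
L={"foot":((407,262),(358,343),.055),"block_top":((624,332),(336,179),.05),"cap_dowel_top":((440,384),(470,256),.07),
"ringL_top":((250,366),(558,430),.024),"ringS_top":((586,253),(249,234),.024),"finial_top":((261,264),(451,480),.06),"bottle_top":((340,292),(447,351),.095),"tin_top":((510,301),(345,255),.04)}
for k,(a,b,z) in L.items():
    print(k,*[onz(n,(p[0]/K800,p[1]/K800),z)[:2].round(3) for n,p in(("scene",a),("side",b))])
E
```

```text
foot [ 0.464 -0.023] [ 0.469 -0.031]
block_top [0.609 0.276] [0.616 0.271]
cap_dowel_top [0.675 0.   ] [ 0.672 -0.004]
ringL_top [ 0.605 -0.257] [ 0.608 -0.258]
ringS_top [0.446 0.269] [0.45  0.263]
finial_top [ 0.454 -0.241] [ 0.452 -0.244]
bottle_top [ 0.538 -0.123] [ 0.535 -0.126]
tin_top [0.537 0.123] [0.543 0.123]
```

View pics/wrist0.png

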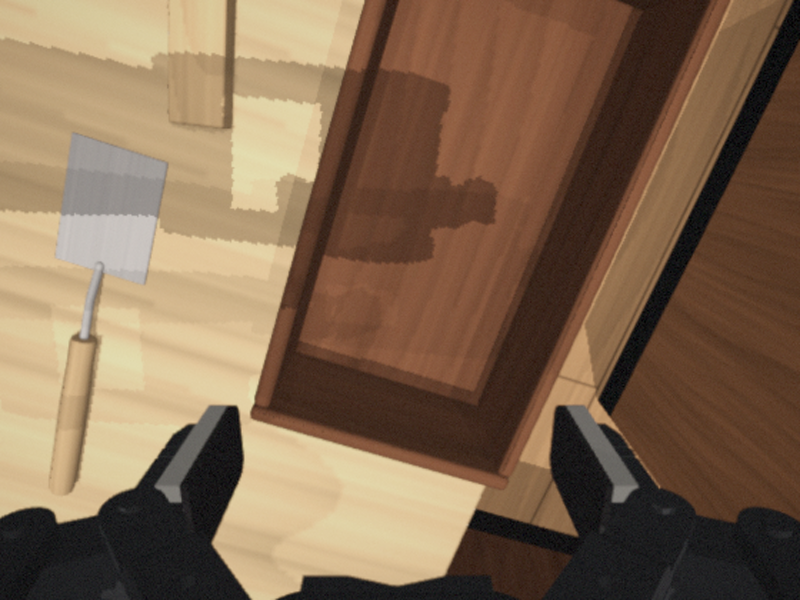

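The first wrist view shows only a box and a trowel, off to one side. I'll move the wrist camera over the work area in two stops.

Request:
{"name": "carry_out", "arguments": {"commands": [{"x":0.29,"y":0.44,"z":0.04,"turn":-0.318},{"x":0.29,"y":0.44,"z":0.04,"turn":-0.318},{"x":0.29,"y":0.44,"z":0.04,"turn":-0.318},{"x":0.29,"y":0.44,"z":0.04,"turn":-0.318},{"x":0.29,"y":0.44,"z":0.04,"turn":-0.318},{"x":0.29,"y":0.44,"z":0.04,"turn":-0.318},{"x":0.29,"y":0.44,"z":0.04,"turn":-0.318},{"x":0.29,"y":0.44,"z":0.04,"turn":-0.318}]}}

```text
$.commands[0]: bad value
```

Request:
{"name": "carry_out", "arguments": {"commands": [{"x":0},{"x":0},{"x":0},{"x":0}]}}

```text
$.commands[0]: bad value
```

```bash
python3 -c "
from h import *
snap('w1')"
```

```text
[ 0.2036 -0.6168  0.2303] [ 3.1870e-01 -2.0000e-04 -3.1399e+00] f 1.4285714285714286
```

Request:
{"name": "carry_out", "arguments": {"commands": [{"x":0.02,"y":0.37},{"x":0.02,"y":0.37},{"x":0.02,"y":0.37},{"x":0.02,"y":0.37},{"x":0.02,"y":0.37},{"x":0.02,"y":0.37},{"x":0.02,"y":0.37},{"x":0.02,"y":0.37}]}}

```text
$.commands[0]: bad value
```

Request:
{"name": "carry_out", "arguments": {"commands": [{"x":0},{"x":0}]}}

```text
$.commands[0]: bad value
```

```bash
python3 -c "
from h import *
snap('w2')"
```

```text
[ 0.2036 -0.6169  0.2305] [ 3.1880e-01 -1.0000e-04 -3.1402e+00] f 1.4285714285714286
```

View pics/w1.png

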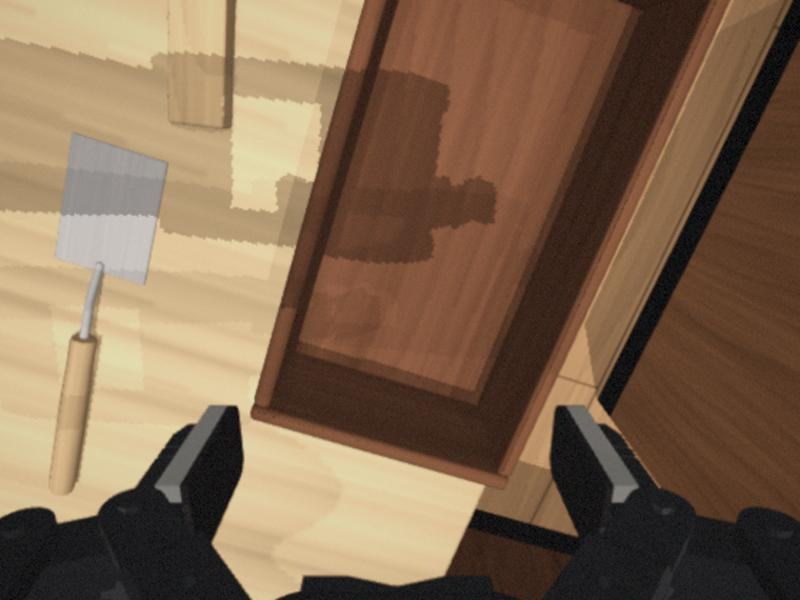

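View pics/w2.png

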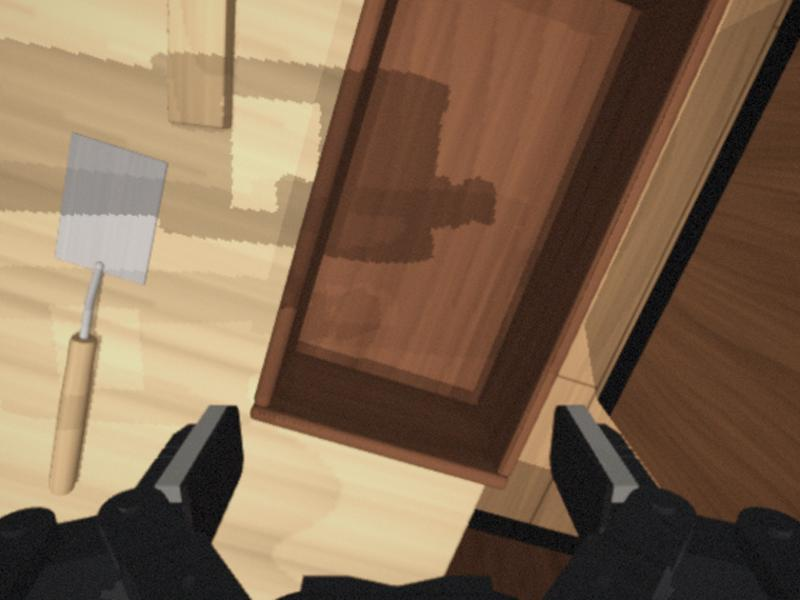

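All the move rows were refused ("bad value"), probably because each row needs all five fields. The arm hasn't moved, and both pictures show the same box and trowel as before.

Request:
{"name": "carry_out", "arguments": {"commands": [{"claw":0.0854,"x":0.29,"y":0.44,"z":0.04,"turn":-0.318},{"claw":0.0854,"x":0.29,"y":0.44,"z":0.04,"turn":-0.318},{"claw":0.0854,"x":0.29,"y":0.44,"z":0.04,"turn":-0.318},{"claw":0.0854,"x":0.29,"y":0.44,"z":0.04,"turn":-0.318},{"claw":0.0854,"x":0.29,"y":0.44,"z":0.04,"turn":-0.318},{"claw":0.0854,"x":0.29,"y":0.44,"z":0.04,"turn":-0.318},{"claw":0.0854,"x":0.29,"y":0.44,"z":0.04,"turn":-0.318},{"claw":0.0854,"x":0.29,"y":0.44,"z":0.04,"turn":-0.318}]}}

```text
time: 1.25
tool_pos: [0.4788, -0.1991, 0.2695]
orientation: [1.0, 0.0, 0.0, 0.0]
force: [0.5, 0.3, -0.2]
finger_gap: 1.001
grip_force: 0.0
```

Request:
{"name": "carry_out", "arguments": {"commands": [{"claw":0.0854,"x":0,"y":0,"z":0,"turn":0},{"claw":0.0854,"x":0,"y":0,"z":0,"turn":0}]}}

```text
time: 1.5
tool_pos: [0.4779, -0.201, 0.269]
orientation: [1.0, 0.001, -0.0, 0.0]
force: [0.3, 0.5, 0.2]
finger_gap: 0.999
grip_force: 0.0
```

```bash
python3 -c "
from h import *
snap('w1')"
```

```text
[ 0.4779 -0.201   0.269 ] [1.6000e-03 6.0000e-04 3.1413e+00] f 1.4285714285714286
```

View pics/w1.png

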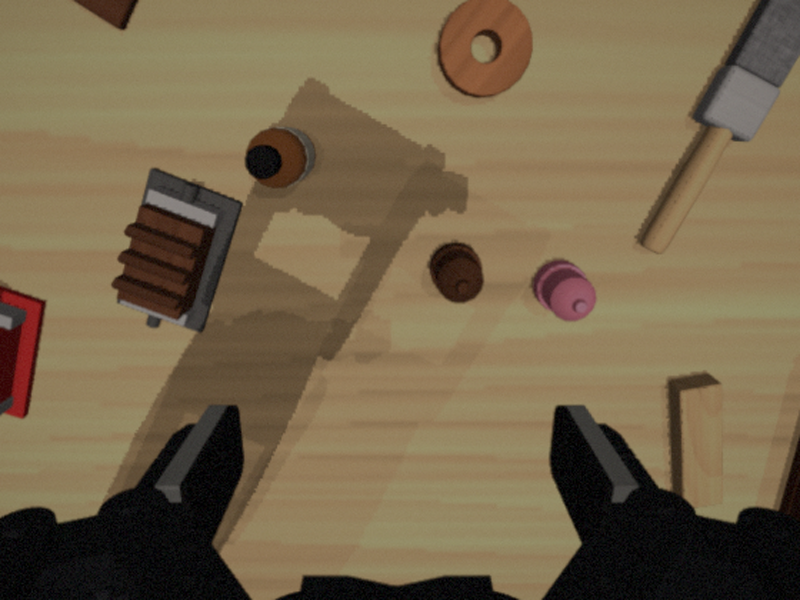

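This view shows the large ring's outer circle centred near (486,47), the finial at (457,272), the foot's plate corners at (155,169), (241,205) and (205,331), and the bottle at (280,158). Next is the left side.

Request:
{"name": "carry_out", "arguments": {"commands": [{"claw":0.0854,"x":0.02,"y":0.34,"z":0,"turn":0},{"claw":0.0854,"x":0.02,"y":0.34,"z":0,"turn":0},{"claw":0.0854,"x":0.02,"y":0.34,"z":0,"turn":0},{"claw":0.0854,"x":0.02,"y":0.34,"z":0,"turn":0},{"claw":0.0854,"x":0.02,"y":0.34,"z":0,"turn":0},{"claw":0.0854,"x":0.02,"y":0.34,"z":0,"turn":0},{"claw":0.0854,"x":0.02,"y":0.34,"z":0,"turn":0},{"claw":0.0854,"x":0.02,"y":0.34,"z":0,"turn":0}]}}

```text
time: 2.55
tool_pos: [0.4982, 0.1374, 0.2689]
orientation: [1.0, -0.001, -0.0, 0.0]
force: [-1.2, 0.0, 0.2]
finger_gap: 0.997
grip_force: 0.0
```

Request:
{"name": "carry_out", "arguments": {"commands": [{"claw":0.0854,"x":0,"y":0,"z":0,"turn":0}]}}

```text
time: 2.68
tool_pos: [0.4983, 0.1374, 0.2691]
orientation: [1.0, -0.001, -0.0, 0.0]
force: [0.2, -0.5, 1.0]
finger_gap: 1.0
grip_force: 0.0
```

```bash
python3 -c "
from h import *
snap('w2')"
```

```text
[0.4983 0.1374 0.2691] [-1.8000e-03  0.0000e+00  3.1413e+00] f 1.4285714285714286
```

View pics/w2.png

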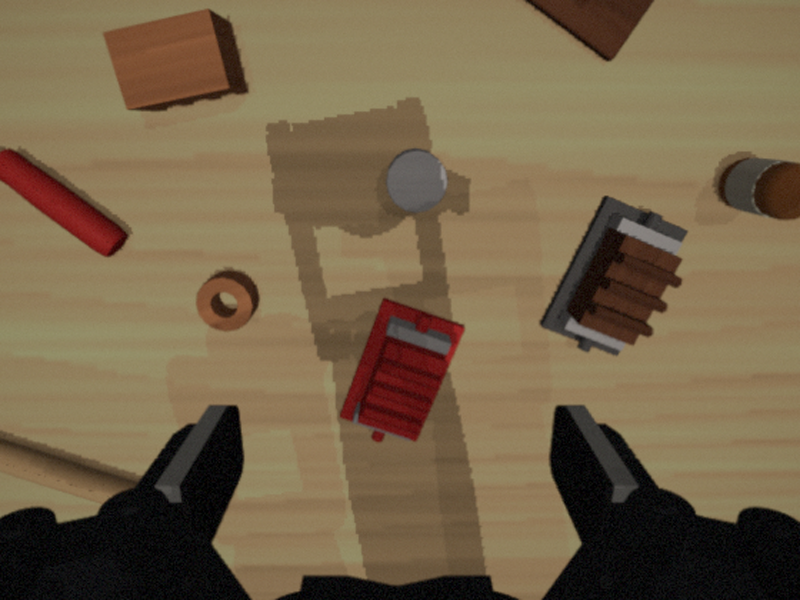

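This view shows the block top corners near (105,33), (209,10), (230,91) and (128,109), the small ring at (229,300), the tin at (416,180), and the foot plate again. I'll make one enlarged mosaic for exact corners.

Run:
```python
from h import *
a=np.load("pics/w1.npz")["im"];b=np.load("pics/w2.npz")["im"]
def c(im,u,v,w,h,f): return cv2.resize(im[v:v+h,u:u+w],None,fx=f,fy=f,interpolation=cv2.INTER_CUBIC)
# each tile 400x300 at f=3.. 
t=[c(b,60,0,133,100,3),c(b,370,130,133,133,3),c(a,70,110,133,133,3),c(b,130,180,66,66,3),c(a,290,160,66,66,3)]
m=np.zeros((600,800,3),np.uint8)
m[0:300,0:399]=t[0]; m[0:399,400:799]=t[1]; m[300:600,0:399]=t[2][:300]; m[400:598,400:598]=t[3]; m[400:598,600:798]=t[4]
cv2.imwrite("pics/m.png",m)
```

```text
(no output)
```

View pics/m.png

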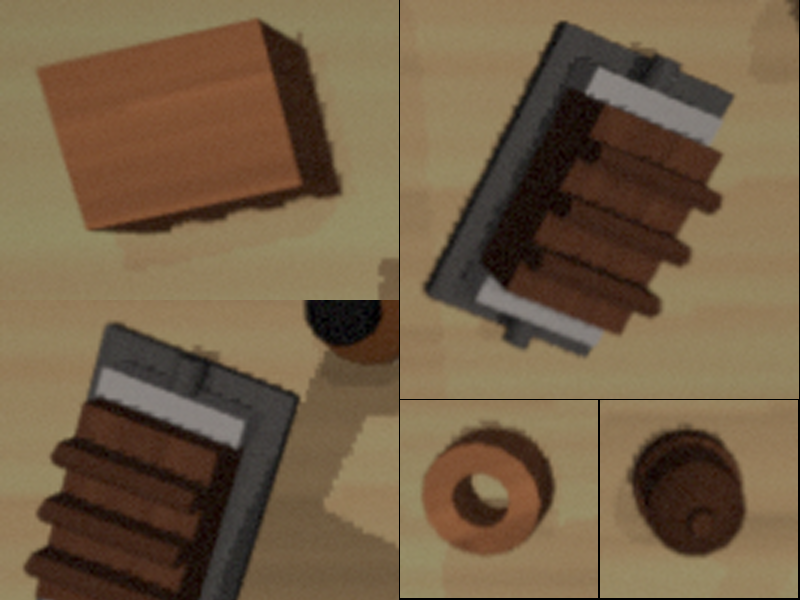

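```bash
cat > fit.py <<'E'
from h import *
from scipy.optimize import least_squares
def fit(obs,x0,pr=True):
    """obs: list of (cam,state,pixels Nx2 native,points Nx3 mm local, weight); returns x,y,yaw"""
    def f(p):
        c,s=np.cos(p[2]),np.sin(p[2]);r=[]
        for n,st,px,P in obs:
            P=np.array(P)/1000; W=np.c_[p[0]+c*P[:,0]-s*P[:,1],p[1]+s*P[:,0]+c*P[:,1],P[:,2]]
            r.append((proj(n,W,st)-px).ravel())
        return np.concatenate(r)
    o=least_squares(f,x0,loss="soft_l1"); 
    if pr: print("pose",o.x.round(4),"res px",f(o.x).round(1))
    return o.x
E
python3 - <<'E'
from fit import *
w1,w2=load("w1"),load("w2")
t0=lambda a:np.c_[60+np.array(a)[:,0]/3,np.array(a)[:,1]/3]
t1=lambda a:np.c_[370+(np.array(a)[:,0]-400)/3,130+np.array(a)[:,1]/3]
t2=lambda a:np.c_[70+np.array(a)[:,0]/3,110+(np.array(a)[:,1]-300)/3]
fit([("wrist",w2,t0([(38,69),(258,19),(302,185),(88,230)]),[(-34,23,50),(34,23,50),(34,-23,50),(-34,-23,50)])],[.61,.27,-1.35])
A=("wrist",w2,t1([(564,24),(733,96),(590,356),(429,290)]),[(56,35,8),(56,-35,8),(-56,-35,8),(-56,35,8)])
B=("wrist",w2,t1([(715,203),(684,254),(653,305),(590,150),(562,203),(533,258)]),[(20,-23,54),(0,-23,54),(-20,-23,54),(20,23,54),(0,23,54),(-20,23,54)])
C=("wrist",w1,t2([(110,324),(298,398)]),[(56,35,8),(56,-35,8)])
D=("wrist",w1,t2([(55,455),(42,512),(28,563)]),[(20,23,54),(0,23,54),(-20,23,54)])
for o in([A],[B],[C,D],[A,B,C,D]): fit(o,[.465,-.027,-.4])
p=lambda w,u,z:print(onz("wrist",u,z,w)[:2].round(4))
p(w2,(130+81/3,180+98/3),.024)
p(w1,(290+105/3,160+122/3),.06);p(w1,(290+97/3,160+106/3),.042)
p(w1,(486/K800,47/K800),.024)
p(w2,(416/K800,180/K800),.04)
E
```

```text
pose [ 0.6175  0.2791 -1.3869] res px [-0.4 -0.1  0.4 -0.2  0.1  0.1 -0.1  0.4]
pose [ 0.4634 -0.0324 -0.3674] res px [ 0.2 -0.6  0.7 -1.1 -0.4  0.7 -0.5  2.8]
pose [ 0.4656 -0.0298 -0.3832] res px [-0.6 -0.8 -0.5 -0.  -0.2  0.2  0.7 -0.   0.2  0.6  0.3 -0. ]
pose [ 0.4633 -0.0334 -0.3866] res px [-0.4 -0.4  0.6  0.1  0.2 -0.1 -0.2 -0.3 -0.1  0.9]
pose [ 0.4641 -0.0315 -0.3902] res px [ 0.9 -1.6  0.6 -0.7 -2.4  0.3 -1.9  1.2  1.   0.8  0.9  1.5  1.1  1.6
  2.5  1.3  1.8  1.8  1.8  1.2 -2.1 -1.3 -1.1 -0.5 -1.8 -1.  -2.2 -1.3
 -2.1 -0.1]
[0.4497 0.2678]
[ 0.4533 -0.2478]
[ 0.4536 -0.2472]
[ 0.6073 -0.2603]
[0.543  0.1235]
```

Request:
{"name": "carry_out", "arguments": {"commands": [{"claw":0.0854,"x":0.119,"y":0.142,"z":-0.1,"turn":0.186},{"claw":0.0854,"x":0.119,"y":0.142,"z":-0.1,"turn":0.186},{"claw":0.0854,"x":0.119,"y":0.142,"z":-0.1,"turn":0.186},{"claw":0.0854,"x":0.119,"y":0.142,"z":-0.1,"turn":0.186},{"claw":0.0854,"x":0.119,"y":0.142,"z":-0.15,"turn":0.186},{"claw":0.0854,"x":0.119,"y":0.142,"z":-0.18,"turn":0.186},{"claw":0.0854,"x":0.119,"y":0.142,"z":-0.18,"turn":0.186}]}}

```text
time: 3.6
tool_pos: [0.615, 0.2793, 0.0853]
orientation: [0.996, 0.093, -0.003, 0.001]
force: [-0.1, -0.4, -0.0]
finger_gap: 1.001
grip_force: 0.0
```

```bash
python3 -c "
from h import *
snap('w3')
print((proj('wrist',[[.6175,.2791,.05]],load('w3'))*K800).round(0))"
```

```text
[0.615  0.2793 0.0853] [0.1856 0.007  3.1404] f 1.4285714285714286
[[397. 352.]]
```

View pics/w3.png

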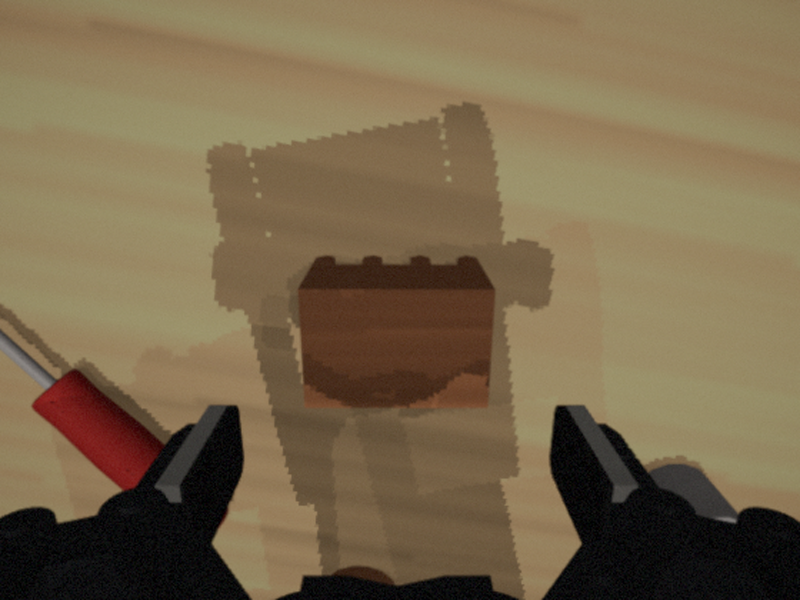

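The block sits square between the fingers, corners (299,290), (495,290), (489,407) and (304,407). A screwdriver handle ends near (165,440) on the left, so I'll check its clearance before descending.

```bash
python3 -c "
from fit import *
s=load('w3')
fit([('wrist',s,np.array([(299,290),(495,290),(489,407),(304,407)])/K800,[(-34,23,50),(34,23,50),(34,-23,50),(-34,-23,50)])],[.61,.27,-1.35])
Rt=R.from_quat(s['orientation']).as_matrix()
for p in [(85,372),(170,440),(210,520)]:
  for z in(.02,.0): print(p,((onz('wrist',np.array(p)/K800,z,s)-s['tool_pos'])@Rt).round(3))"
```

```text
pose [ 0.6178  0.2793 -1.3863] res px [-0.4 -0.4  0.3 -0.2 -0.8  0.4  1.1  0.3]
(85, 372) [-0.02  -0.133  0.065]
(85, 372) [-0.03  -0.146  0.085]
(170, 440) [-0.054 -0.101  0.066]
(170, 440) [-0.066 -0.111  0.086]
(210, 520) [-0.097 -0.088  0.066]
(210, 520) [-0.114 -0.097  0.086]
```

Request:
{"name": "carry_out", "arguments": {"commands": [{"claw":0.0854,"x":0.002,"y":0,"z":-0.05,"turn":0},{"claw":0.0854,"x":0.002,"y":0,"z":-0.073,"turn":0},{"claw":0.0854,"x":0.002,"y":0,"z":-0.073,"turn":0},{"claw":0.06,"x":0.002,"y":0,"z":-0.073,"turn":0},{"claw":0.06,"x":0.002,"y":0,"z":-0.073,"turn":0},{"claw":0.06,"x":0.002,"y":0,"z":-0.073,"turn":0},{"claw":0.06,"x":0.002,"y":0,"z":-0.073,"turn":0}]}}

```text
time: 4.53
tool_pos: [0.6209, 0.2817, 0.0189]
orientation: [0.996, 0.093, 0.002, -0.001]
force: [0.0, 0.3, 6.2]
finger_gap: 0.782
grip_force: 68.7
```

Request:
{"name": "carry_out", "arguments": {"commands": [{"claw":0.06,"x":0,"y":0,"z":0.06,"turn":0},{"claw":0.06,"x":0,"y":0,"z":0.12,"turn":0},{"claw":0.06,"x":0,"y":0,"z":0.15,"turn":0},{"claw":0.06,"x":0,"y":0,"z":0.15,"turn":0}]}}

```text
time: 5.03
tool_pos: [0.6207, 0.2817, 0.17]
orientation: [0.996, 0.093, 0.003, -0.001]
force: [-0.4, -0.3, -1.2]
finger_gap: 0.786
grip_force: 68.0
```

```bash
python3 -c "
from h import *
s=sense();print(s['tool_pos'],R.from_quat(s['orientation']).as_euler('ZYX'),s['force'],s['finger_gap'])"
```

```text
[0.6207415  0.28169869 0.17004746] [ 0.18691051 -0.00655528 -3.14053469] [-0.44344195 -0.28058129 -1.23770923] 0.7861003178099482
```

Block held. I'll go beside the foot with the block in hand, yawed to match, and look at the foot from close.

Request:
{"name": "carry_out", "arguments": {"commands": [{"claw":0.06,"x":-0.195,"y":-0.405,"z":0,"turn":0.997},{"claw":0.06,"x":-0.195,"y":-0.405,"z":0,"turn":0.997},{"claw":0.06,"x":-0.195,"y":-0.405,"z":0,"turn":0.997},{"claw":0.06,"x":-0.195,"y":-0.405,"z":0,"turn":0.997},{"claw":0.06,"x":-0.195,"y":-0.405,"z":0,"turn":0.997},{"claw":0.06,"x":-0.195,"y":-0.405,"z":0,"turn":0.997},{"claw":0.06,"x":-0.195,"y":-0.405,"z":0,"turn":0.997},{"claw":0.06,"x":-0.195,"y":-0.405,"z":0,"turn":0.997}]}}

```text
time: 6.02
tool_pos: [0.4211, -0.1256, 0.1631]
orientation: [0.831, 0.556, -0.001, -0.002]
force: [0.7, 0.2, -1.3]
finger_gap: 0.783
grip_force: 68.0
```

Request:
{"name": "carry_out", "arguments": {"commands": [{"claw":0.06,"x":0,"y":0,"z":0,"turn":0},{"claw":0.06,"x":0,"y":0,"z":0,"turn":0}]}}

```text
time: 6.28
tool_pos: [0.4234, -0.1232, 0.1645]
orientation: [0.83, 0.558, -0.001, -0.001]
force: [0.2, 1.1, -1.2]
finger_gap: 0.781
grip_force: 68.0
```

```bash
python3 -c "
from h import *
snap('w4',crop=(100,40,460,310))"
```

```text
[ 0.4234 -0.1232  0.1645] [ 1.1840e+00 -4.0000e-04 -3.1388e+00] f 2.2222222222222223
```

View pics/w4.png

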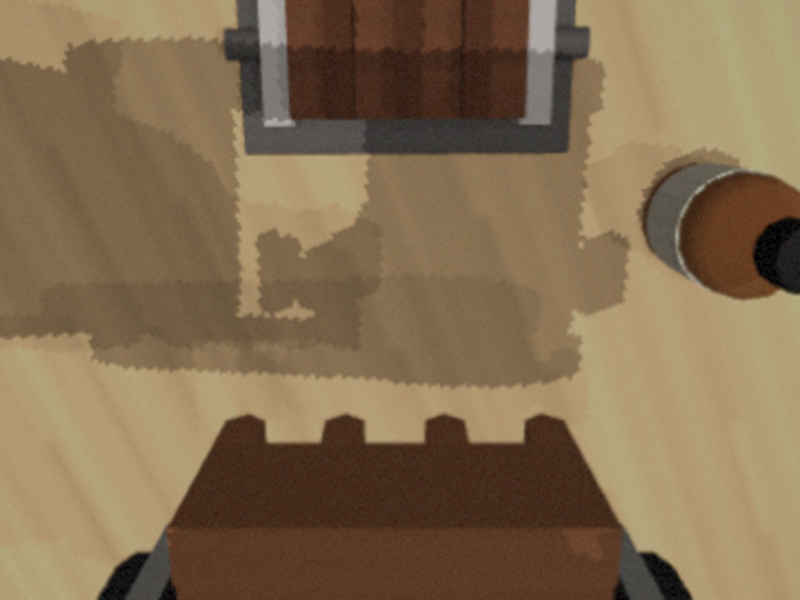

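The block is gripped square, top edge (170,528)–(618,528) and tongues at 246, 345, 445 and 546. The foot's near plate edge runs (245,154)–(568,151) and the near wood corners are (290,118) and (527,118). I'll fit both poses.

Run:
```python
from fit import *
s=load("w4"); g=lambda a:np.array(a)/2.2222+[100,40]
P=fit([("wrist",s,g([(245,154),(568,151)]),[(-56,-35,6),(56,-35,6)])],[.464,-.03,-.387])
P2=fit([("wrist",s,g([(245,154),(568,151),(290,118),(527,118)]),[(-56,-35,6),(56,-35,6),(-36,-23,40),(36,-23,40)])],[.464,-.03,-.387])
Rt=R.from_quat(s["orientation"]).as_matrix()
px=g([(170,528),(618,528),(246,416),(345,416),(445,416),(546,416)])
L=np.array([(23,-34,0),(23,34,0),(23,-30,50),(23,-10,50),(23,10,50),(23,30,50)])/1000
def f(p):
    Q=(R.from_euler('z',p[3]).apply(L)+p[:3])@Rt.T+s["tool_pos"]
    return (proj("wrist",Q,s)-px).ravel()
o=least_squares(f,[0,0,-.03,0]);print(o.x.round(4),o.fun.round(1))
b=Rt@o.x[:3]
for q in(P,P2): print("TCP target for foot",(q[:2]-R.from_euler('z',q[2]+np.pi/2-1.184).apply(b)[:2]).round(4),"psi",q[2]+1.5708-o.x[3]*-1)
```

```text
pose [ 0.464  -0.0318 -0.3774] res px [ 0.3 -0.  -0.3 -0. ]
pose [ 0.4643 -0.032  -0.381 ] res px [ 0.5 -0.2 -0.   0.4  0.   0.2 -0.4 -0.4]
[-0.0037 -0.0002 -0.0301 -0.0002] [-0.3  1.   1.1  1.   1.8 -0.7  0.7 -0.7 -0.8 -0.7 -2.8 -0.7]
TCP target for foot [ 0.4655 -0.0284] psi 1.193189492365894
TCP target for foot [ 0.4657 -0.0286] psi 1.189597188594969
```

Request:
{"name": "carry_out", "arguments": {"commands": [{"claw":0.06,"x":0.042,"y":0.095,"z":0,"turn":0.006},{"claw":0.06,"x":0.042,"y":0.095,"z":0,"turn":0.006},{"claw":0.06,"x":0.042,"y":0.095,"z":-0.03,"turn":0.006},{"claw":0.06,"x":0.042,"y":0.095,"z":-0.055,"turn":0.006},{"claw":0.06,"x":0.042,"y":0.095,"z":-0.055,"turn":0.006},{"claw":0.06,"x":0.042,"y":0.095,"z":-0.055,"turn":0.006}]}}

```text
time: 7.08
tool_pos: [0.4667, -0.0285, 0.1119]
orientation: [0.828, 0.561, 0.0, 0.0]
force: [0.8, -0.1, -0.8]
finger_gap: 0.782
grip_force: 68.0
```

```bash
echo "
def st():
    s=sense();print(s['time'],s['tool_pos'].round(4),R.from_quat(s['orientation']).as_euler('ZYX').round(4),s['force'].round(1),round(s['finger_gap'],3),round(s['grip_force'],1))
" >> h.py; python3 -c "
from h import *
st()"
```

```text
7.075 [ 0.4667 -0.0285  0.1119] [ 1.1909e+00 -2.0000e-04  3.1408e+00] [ 0.8 -0.1 -0.8] 0.782 68.0
```

Request:
{"name": "carry_out", "arguments": {"commands": [{"claw":0.06,"x":-0.001,"y":0,"z":-0.02,"turn":0},{"claw":0.06,"x":-0.001,"y":0,"z":-0.033,"turn":0},{"claw":0.06,"x":-0.001,"y":0,"z":-0.036,"turn":0},{"claw":0.06,"x":-0.001,"y":0,"z":-0.039,"turn":0},{"claw":0.06,"x":-0.001,"y":0,"z":-0.042,"turn":0},{"claw":0.06,"x":-0.001,"y":0,"z":-0.045,"turn":0}]}}

```text
time: 7.82
tool_pos: [0.4654, -0.029, 0.0664]
orientation: [0.828, 0.56, 0.0, 0.0]
force: [-0.5, -0.6, -1.3]
finger_gap: 0.784
grip_force: 68.0
```

The tongues have entered with no contact force. I'll push them home.

Request:
{"name": "carry_out", "arguments": {"commands": [{"claw":0.06,"x":0,"y":0,"z":-0.003,"turn":0},{"claw":0.06,"x":0,"y":0,"z":-0.006,"turn":0},{"claw":0.06,"x":0,"y":0,"z":-0.008,"turn":0},{"claw":0.06,"x":0,"y":0,"z":-0.009,"turn":0}]}}

```text
time: 8.32
tool_pos: [0.4651, -0.029, 0.0587]
orientation: [0.828, 0.56, -0.001, -0.001]
force: [-8.5, 0.8, 15.3]
finger_gap: 0.78
grip_force: 69.9
```

Home: 15 N of support at z=0.0587. I'll release, lift, and look at the block and cap together.

Request:
{"name": "carry_out", "arguments": {"commands": [{"claw":0.0854,"x":0,"y":0,"z":0.002,"turn":0},{"claw":0.0854,"x":0,"y":0,"z":0.002,"turn":0},{"claw":0.0854,"x":0,"y":0,"z":0.002,"turn":0},{"claw":0.0854,"x":0,"y":0,"z":0.06,"turn":0},{"claw":0.0854,"x":0,"y":0,"z":0.12,"turn":0},{"claw":0.0854,"x":0,"y":0,"z":0.18,"turn":0},{"claw":0.0854,"x":0.0,"y":0,"z":0.21,"turn":0},{"claw":0.0854,"x":0.03,"y":0,"z":0.21,"turn":-0.18}]}}

```text
time: 9.32
tool_pos: [0.4966, -0.0292, 0.2718]
orientation: [0.876, 0.481, 0.003, 0.003]
force: [1.1, -0.2, -0.3]
finger_gap: 1.003
grip_force: 0.0
```

Request:
{"name": "carry_out", "arguments": {"commands": [{"claw":0.0854,"x":0.105,"y":0.01,"z":0,"turn":-1.01},{"claw":0.0854,"x":0.105,"y":0.01,"z":0,"turn":-1.01},{"claw":0.0854,"x":0.105,"y":0.01,"z":0,"turn":-1.01},{"claw":0.0854,"x":0.105,"y":0.01,"z":0,"turn":-1.01},{"claw":0.0854,"x":0.105,"y":0.01,"z":0,"turn":-1.01},{"claw":0.0854,"x":0.105,"y":0.01,"z":0,"turn":-1.01},{"claw":0.0854,"x":0.105,"y":0.01,"z":0,"turn":-1.01},{"claw":0.0854,"x":0.105,"y":0.01,"z":0,"turn":-1.01}]}}

```text
time: 10.32
tool_pos: [0.6, -0.019, 0.2669]
orientation: [1.0, 0.0, -0.0, -0.0]
force: [0.1, -0.1, 0.0]
finger_gap: 0.998
grip_force: 0.0
```

```bash
python3 -c "
from h import *
snap('w5')"
```

```text
[ 0.6    -0.019   0.2669] [ 8.0000e-04  3.0000e-04 -3.1416e+00] f 1.4285714285714286
```

View pics/w5.png

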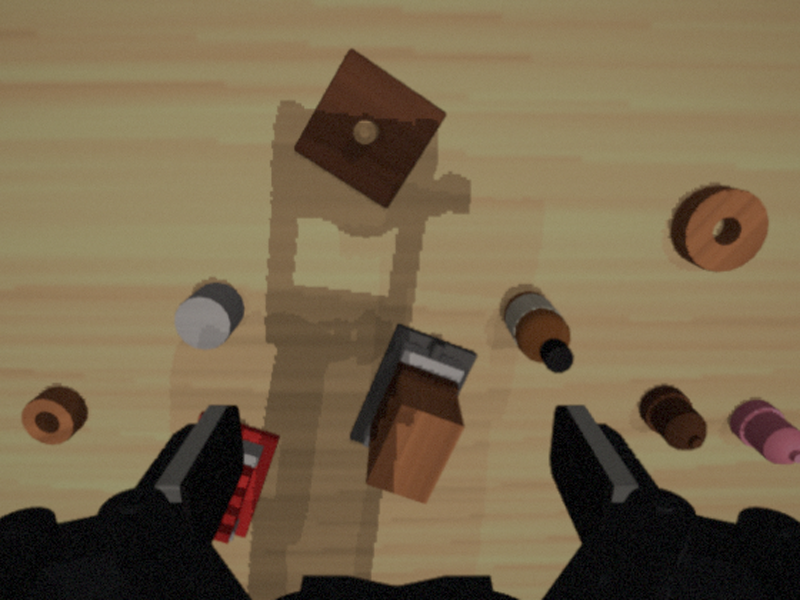

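The block sits in the foot, top corners (404,389), (463,425), (427,502) and (367,483). The cap corners are (350,49), (445,115), (387,207) and (295,150), dowel top (365,131). The large ring's top is at (727,230), the small ring's at (48,421), and the bottle and tin are undisturbed.

Run:
```python
from fit import *
s=load("w5"); g=lambda a:np.array(a)/K800
for z in(90,95,100): fit([("wrist",s,g([(404,389),(463,425),(427,502),(367,483)]),[(34,23,z),(34,-23,z),(-34,-23,z),(-34,23,z)])],[.464,-.03,-.387])
fit([("wrist",s,g([(350,49),(445,115),(387,207),(295,150)]),[(40,40,9),(40,-40,9),(-40,-40,9),(-40,40,9)])],[.67,0,-.6])
p=lambda u,z:print(onz("wrist",g(u),z,s)[:2].round(4))
p((365,131),.07);p((727,230),.024);p((48,421),.024)
# image-based dowel top centroid
im=np.load("pics/w5.npz")["im"]; c=im[80:104,243:270].astype(int); m=c[:,:,1]>c[:,:,1].min()+.5*np.ptp(c[:,:,1])
y,x=np.nonzero(m);print(x.mean()+243,y.mean()+80,m.sum())
```

```text
pose [ 0.4648 -0.0326 -0.3791] res px [-0.8  9.1  2.1 -0.4 -0.1 -0.1 -0.2 -0.8]
pose [ 0.4684 -0.0326 -0.3825] res px [-0.6  8.3  2.9 -0.8  0.1  0.3 -0.7 -0.8]
pose [ 0.4721 -0.0325 -0.3853] res px [-0.5  7.3  3.7 -1.4  0.2  0.6 -1.2 -0.8]
pose [ 6.751e-01 -1.000e-04 -5.656e-01] res px [ 0.  -0.7  1.7 -0.5 -0.   2.3 -1.7  0.3]
[ 6.767e-01 -4.000e-04]
[ 0.6087 -0.2602]
[0.4499 0.2672]
255.22488038277513 91.91866028708134 209
```

```bash
cat >> fit.py <<'E'
def rect(name,box,z,thr,show=False):
    """min-area rect in world of reddish region inside box (native px)"""
    s=load(name); im=np.load(f"pics/{name}.npz")["im"]; u0,v0,u1,v1=box
    f=4; c=cv2.GaussianBlur(cv2.resize(im[v0:v1,u0:u1],None,fx=f,fy=f,interpolation=cv2.INTER_CUBIC),(0,0),3).astype(float)
    q=c[:,:,2]/(c[:,:,1]+1); m=(q>thr).astype(np.uint8)
    if show: print(np.percentile(q,[5,25,50,75,95]).round(2))
    cs,_=cv2.findContours(m,cv2.RETR_EXTERNAL,cv2.CHAIN_APPROX_NONE); k=max(cs,key=cv2.contourArea)[:,0,:]
    k=cv2.convexHull(k)[:,0,:]
    W=np.array([onz("wrist",((x+.5)/f-.5+u0,(y+.5)/f-.5+v0),z,s)[:2] for x,y in k])
    r=cv2.minAreaRect((W*1000).astype(np.float32)); return r
E
python3 - <<'E'
from fit import *
for t in(1.25,1.35,1.45,1.55): print(t,rect("w5",(195,25,322,155),.009,t,t==1.25))
E
```

```text
[1.09 1.16 1.21 1.61 1.69]
1.25 ((675.7998657226562, 0.373016357421875), (81.26837921142578, 81.04902648925781), 57.287662506103516)
1.35 ((676.0768432617188, 0.2760200500488281), (79.38690948486328, 79.38018035888672), 57.44799041748047)
1.45 ((676.1441040039062, 0.26827239990234375), (78.45854187011719, 78.40904235839844), 57.486907958984375)
1.55 ((676.0482177734375, 0.32427215576171875), (77.62825012207031, 77.68739318847656), 57.454002380371094)
```

Request:
{"name": "carry_out", "arguments": {"commands": [{"claw":0.06,"x":0.076,"y":0.019,"z":-0.06,"turn":0},{"claw":0.06,"x":0.076,"y":0.019,"z":-0.12,"turn":0},{"claw":0.06,"x":0.076,"y":0.019,"z":-0.17,"turn":0},{"claw":0.06,"x":0.076,"y":0.019,"z":-0.17,"turn":0},{"claw":0.06,"x":0.076,"y":0.019,"z":-0.17,"turn":0}]}}

```text
time: 11.0
tool_pos: [0.6762, -0.0001, 0.0977]
orientation: [1.0, -0.0, -0.0, 0.0]
force: [0.0, -0.3, 1.0]
finger_gap: 0.704
grip_force: 0.0
```

```bash
python3 -c "
from h import *
st()"
```

```text
11.0 [ 6.762e-01 -1.000e-04  9.770e-02] [-0.0000e+00  2.0000e-04  3.1416e+00] [ 0.  -0.3  1. ] 0.704 0.0
```

Request:
{"name": "carry_out", "arguments": {"commands": [{"claw":0.06,"x":0,"y":0,"z":-0.05,"turn":0},{"claw":0.06,"x":0,"y":0,"z":-0.068,"turn":0},{"claw":0.06,"x":0,"y":0,"z":-0.068,"turn":0},{"claw":0.005,"x":0,"y":0,"z":-0.068,"turn":0},{"claw":0.005,"x":0,"y":0,"z":-0.068,"turn":0},{"claw":0.005,"x":0,"y":0,"z":-0.068,"turn":0},{"claw":0.005,"x":0,"y":0,"z":-0.068,"turn":0},{"claw":0.005,"x":0,"y":0,"z":-0.068,"turn":0}]}}

```text
time: 12.0
tool_pos: [0.6773, -0.0001, 0.0311]
orientation: [1.0, -0.0, 0.001, 0.0]
force: [-0.5, -0.6, 6.4]
finger_gap: 0.144
grip_force: 58.9
```

```bash
python3 -c "
from h import *
st()"
```

```text
12.0 [ 6.773e-01 -1.000e-04  3.110e-02] [-2.0000e-04 -2.8000e-03  3.1413e+00] [-0.5 -0.6  6.4] 0.144 58.9
```

Request:
{"name": "carry_out", "arguments": {"commands": [{"claw":0.005,"x":0,"y":0,"z":0.06,"turn":0},{"claw":0.005,"x":0,"y":0,"z":0.12,"turn":0},{"claw":0.005,"x":-0.05,"y":-0.008,"z":0.15,"turn":0.094},{"claw":0.005,"x":-0.1,"y":-0.016,"z":0.15,"turn":0.188},{"claw":0.005,"x":-0.16,"y":-0.024,"z":0.15,"turn":0.188},{"claw":0.005,"x":-0.212,"y":-0.032,"z":0.15,"turn":0.188},{"claw":0.005,"x":-0.212,"y":-0.032,"z":0.15,"turn":0.188},{"claw":0.005,"x":-0.212,"y":-0.032,"z":0.13,"turn":0.188}]}}

```text
time: 13.0
tool_pos: [0.4654, -0.0323, 0.161]
orientation: [0.996, 0.094, 0.003, 0.001]
force: [0.2, -0.5, -0.2]
finger_gap: 0.146
grip_force: 58.5
```

Request:
{"name": "carry_out", "arguments": {"commands": [{"claw":0.005,"x":0,"y":0,"z":0,"turn":0},{"claw":0.005,"x":0,"y":0,"z":0,"turn":0}]}}

```text
time: 13.25
tool_pos: [0.4647, -0.032, 0.1596]
orientation: [0.996, 0.094, 0.0, -0.0]
force: [0.5, -0.1, -1.0]
finger_gap: 0.149
grip_force: 58.5
```

```bash
python3 -c "
from h import *
st()
snap('w6')
for n in('scene','side'):
  im=get_image(n); np.savez(f'pics/{n}6.npz',im=im)
a=np.load('pics/w6.npz')['im'][110:410,80:480]
cv2.imwrite('pics/w6c.png',cv2.resize(a,None,fx=2,fy=2,interpolation=cv2.INTER_CUBIC))"
```

```text
13.25 [ 0.4647 -0.032   0.1596] [ 1.8790e-01 -3.0000e-04  3.1416e+00] [ 0.5 -0.1 -1. ] 0.149 58.5
[ 0.4647 -0.032   0.1596] [ 1.8790e-01 -3.0000e-04  3.1416e+00] f 1.4285714285714286
```

View pics/w6c.png

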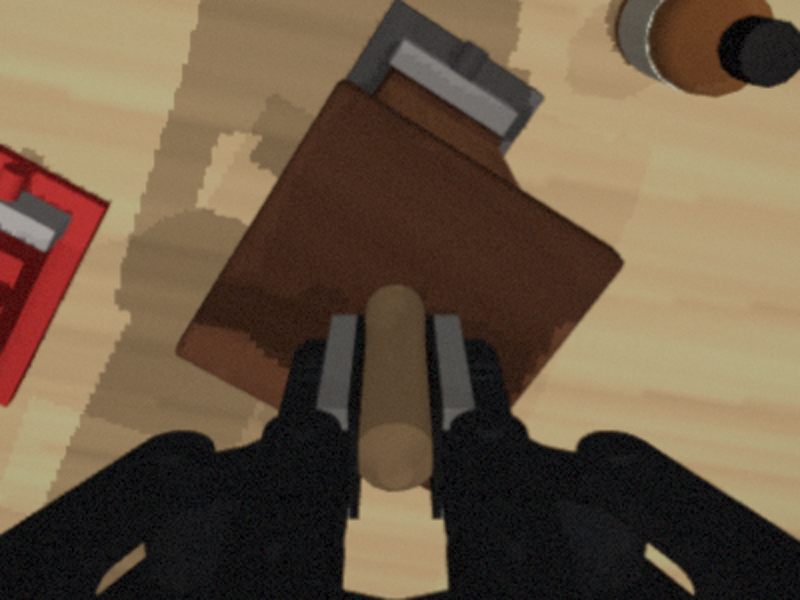

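The cap is held upright, board corners (345,80), (623,262) and (177,352), parallel to the foot plate edge (400,0)–(543,97).

Run:
```python
from fit import *
s=load("w6"); g=lambda a:np.array(a)/2+[80,110]
for z in(136,138.5,141): fit([("wrist",s,g([(345,80),(623,262),(177,352)]),[(40,40,z),(40,-40,z),(-40,40,z)])],[.464,-.03,-.387])
fit([("wrist",s,g([(400,0),(543,97)]),[(56,35,8),(56,-35,8)])],[.464,-.03,-.387])
```

```text
pose [ 0.4633 -0.0333 -0.3835] res px [-0.6  0.3  3.2  0.1 -0.5 -0.3]
pose [ 0.4642 -0.0335 -0.3823] res px [-0.2 -0.7  5.7  0.3 -1.2  0.8]
pose [ 0.4651 -0.0337 -0.3788] res px [-0.1 -1.6  8.3  0.4 -1.9  2.2]
pose [ 0.4632 -0.0324 -0.3848] res px [-1.5 -0.6  1.7  0.8]
```

Request:
{"name": "carry_out", "arguments": {"commands": [{"claw":0.005,"x":0.001,"y":0.0005,"z":-0.02,"turn":0},{"claw":0.005,"x":0.001,"y":0.0005,"z":-0.032,"turn":0},{"claw":0.005,"x":0.001,"y":0.0005,"z":-0.036,"turn":0},{"claw":0.005,"x":0.001,"y":0.0005,"z":-0.038,"turn":0},{"claw":0.005,"x":0.001,"y":0.0005,"z":-0.039,"turn":0},{"claw":0.005,"x":0.001,"y":0.0005,"z":-0.039,"turn":0}]}}

```text
time: 14.15
tool_pos: [0.4655, -0.0315, 0.121]
orientation: [0.996, 0.094, 0.0, 0.0]
force: [-1.0, 0.8, 2.1]
finger_gap: 0.145
grip_force: 58.9
```

```bash
python3 -c "
from h import *
st()"
```

```text
14.15 [ 0.4655 -0.0315  0.121 ] [ 1.8780e-01 -9.0000e-04  3.1413e+00] [-1.   0.8  2.1] 0.145 58.9
```

Cap is down. I'll release, rise, and check it from above.

Request:
{"name": "carry_out", "arguments": {"commands": [{"claw":0.05,"x":0,"y":0,"z":0,"turn":0},{"claw":0.05,"x":0,"y":0,"z":0,"turn":0},{"claw":0.05,"x":0,"y":0,"z":0,"turn":0},{"claw":0.06,"x":0,"y":0,"z":0.05,"turn":0},{"claw":0.07,"x":0,"y":0,"z":0.11,"turn":0},{"claw":0.0854,"x":0.03,"y":-0.04,"z":0.16,"turn":-0.1},{"claw":0.0854,"x":0.055,"y":-0.088,"z":0.17,"turn":-0.188},{"claw":0.0854,"x":0.055,"y":-0.088,"z":0.17,"turn":-0.188}]}}

```text
time: 15.15
tool_pos: [0.5218, -0.1223, 0.292]
orientation: [1.0, -0.002, 0.001, 0.001]
force: [-0.2, 1.0, -0.7]
finger_gap: 1.002
grip_force: 0.0
```

Request:
{"name": "carry_out", "arguments": {"commands": [{"claw":0.0854,"x":0,"y":0,"z":0,"turn":0},{"claw":0.0854,"x":0,"y":0,"z":0,"turn":0}]}}

```text
time: 15.4
tool_pos: [0.5193, -0.1185, 0.2892]
orientation: [1.0, 0.0, -0.001, -0.0]
force: [0.4, -0.1, 0.0]
finger_gap: 1.002
grip_force: 0.0
```

```bash
python3 -c "
from h import *
st();snap('w7')"
```

```text
15.4 [ 0.5193 -0.1185  0.2892] [ 9.0000e-04  1.5000e-03 -3.1409e+00] [ 0.4 -0.1  0. ] 1.002 0.0
[ 0.5193 -0.1185  0.2892] [ 9.0000e-04  1.5000e-03 -3.1409e+00] f 1.4285714285714286
```

View pics/w7.png

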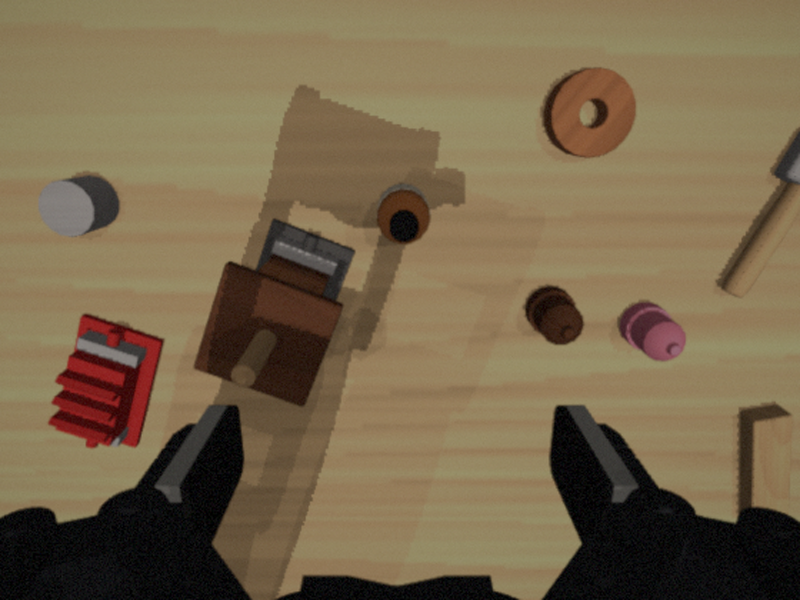

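The cap sits level on the block, corners (228,262), (342,304), (305,405) and (195,368), dowel tip (244,374). The large ring's top centre is (593,112), the finial tip (567,331), and the bottle is in place.

Run:
```python
from fit import *
s=load("w7"); g=lambda a:np.array(a)/K800
fit([("wrist",s,g([(228,262),(342,304),(305,405),(195,368)]),[(40,40,100),(40,-40,100),(-40,-40,100),(-40,40,100)])],[.464,-.03,-.387])
p=lambda n,u,z:print(n,onz("wrist",g(u),z,s)[:2].round(4))
p("dowel",(244,375),.16);p("fin",(567,331),.06)
# circle fits in world plane for rings by colour ratio: hull of region in crops
def ring(name,box,z,thr):
    r=None; st=load(name); im=np.load(f"pics/{name}.npz")["im"];u0,v0,u1,v1=box;f=4
    c=cv2.GaussianBlur(cv2.resize(im[v0:v1,u0:u1],None,fx=f,fy=f,interpolation=cv2.INTER_CUBIC),(0,0),3).astype(float)
    m=((c[:,:,2]>thr)&(c[:,:,2]/(c[:,:,1]+1)>1.4)).astype(np.uint8)
    cs,_=cv2.findContours(m,cv2.RETR_EXTERNAL,cv2.CHAIN_APPROX_NONE);k=max(cs,key=cv2.contourArea)[:,0,:]
    W=np.array([onz("wrist",((x+.5)/f-.5+u0,(y+.5)/f-.5+v0),z,st)[:2] for x,y in k])*1000
    e=cv2.fitEllipse(W.astype(np.float32));print(name,np.round(e[0],1),np.round(e[1],1))
for t in(90,110): ring("w7",(370,40,455,118),.024,t); ring("w2",(130,180,196,246),.024,t)
```

```text
pose [ 0.4656 -0.0333 -0.3692] res px [-1.7 -0.7  1.7  0.2  0.7  0.8 -0.6 -0. ]
dowel [ 0.4668 -0.0339]
fin [ 0.4544 -0.2453]
w7 [ 608.1 -259.3] [59.2 60. ]
w2 [449.8 267.9] [41.5 41.8]
w7 [ 608.  -259.8] [58.3 59.7]
w2 [449.4 268.3] [40.8 40.9]
```

Request:
{"name": "carry_out", "arguments": {"commands": [{"claw":0.0854,"x":0.089,"y":-0.141,"z":0,"turn":0},{"claw":0.0854,"x":0.089,"y":-0.141,"z":0,"turn":0},{"claw":0.0854,"x":0.089,"y":-0.141,"z":-0.06,"turn":0},{"claw":0.0854,"x":0.089,"y":-0.141,"z":-0.12,"turn":0},{"claw":0.0854,"x":0.089,"y":-0.141,"z":-0.18,"turn":0},{"claw":0.0854,"x":0.089,"y":-0.141,"z":-0.23,"turn":0},{"claw":0.0854,"x":0.089,"y":-0.141,"z":-0.23,"turn":0},{"claw":0.0854,"x":0.089,"y":-0.141,"z":-0.23,"turn":0}]}}

```text
time: 16.45
tool_pos: [0.6104, -0.2605, 0.0626]
orientation: [1.0, 0.0, 0.001, 0.001]
force: [-0.9, -0.6, 0.9]
finger_gap: 1.001
grip_force: 0.0
```

```bash
python3 -c "
from h import *
st()"
```

```text
16.45 [ 0.6104 -0.2605  0.0626] [ 6.0000e-04 -2.7000e-03  3.1402e+00] [-0.9 -0.6  0.9] 1.001 0.0
```

Correct by (-0.002, +0.001), go down to about 0.004 and grip.

Request:
{"name": "carry_out", "arguments": {"commands": [{"claw":0.0854,"x":-0.002,"y":0.001,"z":-0.04,"turn":0},{"claw":0.0854,"x":-0.002,"y":0.001,"z":-0.055,"turn":0},{"claw":0.0854,"x":-0.002,"y":0.001,"z":-0.059,"turn":0},{"claw":0.0854,"x":-0.002,"y":0.001,"z":-0.059,"turn":0},{"claw":0.05,"x":-0.002,"y":0.001,"z":-0.059,"turn":0},{"claw":0.05,"x":-0.002,"y":0.001,"z":-0.059,"turn":0},{"claw":0.05,"x":-0.002,"y":0.001,"z":-0.059,"turn":0},{"claw":0.05,"x":-0.002,"y":0.001,"z":-0.059,"turn":0}]}}

```text
time: 17.45
tool_pos: [0.6085, -0.2602, 0.0032]
orientation: [1.0, -0.0, 0.001, 0.001]
force: [-0.8, 0.5, 6.7]
finger_gap: 0.69
grip_force: 65.0
```

```bash
python3 -c "
from h import *
st()"
```

```text
17.45 [ 0.6085 -0.2602  0.0032] [-3.0000e-04 -3.0000e-03  3.1401e+00] [-0.8  0.5  6.7] 0.69 65.0
```

Request:
{"name": "carry_out", "arguments": {"commands": [{"claw":0.05,"x":0,"y":0,"z":0.06,"turn":0},{"claw":0.05,"x":0,"y":0,"z":0.12,"turn":0},{"claw":0.05,"x":0,"y":0,"z":0.18,"turn":0},{"claw":0.05,"x":-0.03,"y":0.05,"z":0.2,"turn":0},{"claw":0.05,"x":-0.06,"y":0.1,"z":0.2,"turn":0},{"claw":0.05,"x":-0.09,"y":0.15,"z":0.2,"turn":0},{"claw":0.05,"x":-0.12,"y":0.2,"z":0.2,"turn":0},{"claw":0.05,"x":-0.143,"y":0.228,"z":0.2,"turn":0}]}}

```text
time: 18.45
tool_pos: [0.4624, -0.0296, 0.2007]
orientation: [1.0, 0.001, -0.0, -0.0]
force: [-0.8, -0.3, -0.0]
finger_gap: 0.695
grip_force: 64.9
```

Request:
{"name": "carry_out", "arguments": {"commands": [{"claw":0.05,"x":0,"y":0,"z":-0.01,"turn":0},{"claw":0.05,"x":0,"y":0,"z":-0.02,"turn":0},{"claw":0.05,"x":0,"y":0,"z":-0.02,"turn":0}]}}

```text
time: 18.82
tool_pos: [0.4636, -0.032, 0.1796]
orientation: [1.0, -0.001, -0.001, -0.0]
force: [-0.9, 0.3, -0.0]
finger_gap: 0.693
grip_force: 64.9
```

```bash
python3 -c "
from h import *
st();snap('w8');snap('s8','side')
for P in ([.465,-.0325,.16],[.465,-.0325,.10]): print(proj('wrist',[P],load('w8')))"
```

```text
18.825 [ 0.4636 -0.032   0.1796] [-1.2000e-03  3.0000e-03 -3.1412e+00] [-0.9  0.3 -0. ] 0.693 64.9
[ 0.4636 -0.032   0.1796] [-1.2000e-03  3.0000e-03 -3.1412e+00] f 1.4285714285714286
[ 0.464  -0.0321  0.1802] [-1.4000e-03  2.0000e-03 -3.1413e+00] f 1.4285714285714286
[[277.65284954 261.9098426 ]]
[[277.62097867 219.53720533]]
```

Request:
{"name": "carry_out", "arguments": {"commands": [{"claw":0.05,"x":0.0015,"y":-0.0005,"z":0,"turn":0},{"claw":0.05,"x":0.0015,"y":-0.0005,"z":-0.01,"turn":0},{"claw":0.05,"x":0.0015,"y":-0.0005,"z":-0.016,"turn":0},{"claw":0.05,"x":0.0015,"y":-0.0005,"z":-0.021,"turn":0},{"claw":0.05,"x":0.0015,"y":-0.0005,"z":-0.025,"turn":0}]}}

```text
time: 19.55
tool_pos: [0.4654, -0.0319, 0.1557]
orientation: [1.0, -0.0, -0.0, -0.0]
force: [0.2, -0.1, -0.1]
finger_gap: 0.688
grip_force: 64.9
```

```bash
python3 -c "
from h import *
st()"
```

```text
19.55 [ 0.4654 -0.0319  0.1557] [-2.0000e-04  4.0000e-04 -3.1415e+00] [ 0.2 -0.1 -0.1] 0.688 64.9
```

Threaded with no force. I'll lower it onto the board.

Request:
{"name": "carry_out", "arguments": {"commands": [{"claw":0.05,"x":0,"y":-0.0005,"z":-0.012,"turn":0},{"claw":0.05,"x":0,"y":-0.0005,"z":-0.024,"turn":0},{"claw":0.05,"x":0,"y":-0.0005,"z":-0.036,"turn":0},{"claw":0.05,"x":0,"y":-0.0005,"z":-0.044,"turn":0},{"claw":0.05,"x":0,"y":-0.0005,"z":-0.049,"turn":0},{"claw":0.05,"x":0,"y":-0.0005,"z":-0.052,"turn":0},{"claw":0.05,"x":0,"y":-0.0005,"z":-0.053,"turn":0}]}}

```text
time: 20.42
tool_pos: [0.4657, -0.0325, 0.1032]
orientation: [1.0, -0.0, 0.0, 0.0]
force: [0.1, 0.3, -1.2]
finger_gap: 0.691
grip_force: 64.9
```

```bash
python3 -c "
from h import *
st()"
```

```text
20.425 [ 0.4657 -0.0325  0.1032] [-2.0000e-04 -2.0000e-04  3.1415e+00] [ 0.1  0.3 -1.2] 0.691 64.9
```

Request:
{"name": "carry_out", "arguments": {"commands": [{"claw":0.05,"x":0,"y":0,"z":-0.001,"turn":0},{"claw":0.05,"x":0,"y":0,"z":-0.002,"turn":0},{"claw":0.05,"x":0,"y":0,"z":-0.002,"turn":0}]}}

```text
time: 20.8
tool_pos: [0.4662, -0.0325, 0.1029]
orientation: [1.0, -0.0, 0.001, 0.0]
force: [-2.2, 0.7, 7.1]
finger_gap: 0.69
grip_force: 65.8
```

Seated. Release and go to the small ring at (0.4497, 0.268).

Request:
{"name": "carry_out", "arguments": {"commands": [{"claw":0.0854,"x":0,"y":0,"z":0,"turn":0},{"claw":0.0854,"x":0,"y":0,"z":0,"turn":0},{"claw":0.0854,"x":0,"y":0,"z":0,"turn":0},{"claw":0.0854,"x":0,"y":0,"z":0.05,"turn":0},{"claw":0.0854,"x":0,"y":0,"z":0.1,"turn":0},{"claw":0.0854,"x":0,"y":0.03,"z":0.15,"turn":0},{"claw":0.0854,"x":-0.005,"y":0.09,"z":0.15,"turn":0},{"claw":0.0854,"x":-0.01,"y":0.15,"z":0.15,"turn":0}]}}

```text
time: 21.8
tool_pos: [0.4558, 0.1188, 0.2523]
orientation: [1.0, -0.001, 0.001, -0.0]
force: [0.5, -0.2, -0.8]
finger_gap: 1.001
grip_force: 0.0
```

```bash
python3 -c "
from h import *
st()"
```

```text
21.8 [0.4558 0.1188 0.2523] [-1.8000e-03 -2.6000e-03 -3.1412e+00] [ 0.5 -0.2 -0.8] 1.001 0.0
```

Request:
{"name": "carry_out", "arguments": {"commands": [{"claw":0.07,"x":-0.006,"y":0.06,"z":0,"turn":0},{"claw":0.07,"x":-0.006,"y":0.12,"z":-0.02,"turn":0},{"claw":0.07,"x":-0.006,"y":0.149,"z":-0.06,"turn":0},{"claw":0.07,"x":-0.006,"y":0.149,"z":-0.12,"turn":0},{"claw":0.07,"x":-0.006,"y":0.149,"z":-0.17,"turn":0},{"claw":0.07,"x":-0.006,"y":0.149,"z":-0.19,"turn":0},{"claw":0.07,"x":-0.006,"y":0.149,"z":-0.19,"turn":0},{"claw":0.07,"x":-0.006,"y":0.149,"z":-0.19,"turn":0}]}}

```text
time: 22.8
tool_pos: [0.4505, 0.2669, 0.0624]
orientation: [1.0, -0.0, 0.001, -0.0]
force: [0.5, 0.2, 0.1]
finger_gap: 0.821
grip_force: 0.0
```

```bash
cat >> fit.py <<'E'
def ring(name,box,z,thr):
    st=load(name); im=np.load(f"pics/{name}.npz")["im"];u0,v0,u1,v1=box;f=4
    c=cv2.GaussianBlur(cv2.resize(im[v0:v1,u0:u1],None,fx=f,fy=f,interpolation=cv2.INTER_CUBIC),(0,0),3).astype(float)
    m=((c[:,:,2]>thr)&(c[:,:,2]/(c[:,:,1]+1)>1.4)).astype(np.uint8)
    cs,_=cv2.findContours(m,cv2.RETR_EXTERNAL,cv2.CHAIN_APPROX_NONE);k=max(cs,key=cv2.contourArea)[:,0,:]
    W=np.array([onz("wrist",((x+.5)/f-.5+u0,(y+.5)/f-.5+v0),z,st)[:2] for x,y in k])*1000
    e=cv2.fitEllipse(W.astype(np.float32));print(name,np.round(e[0],1),np.round(e[1],1))
E
python3 -c "
from fit import *
st();snap('w9');s=load('w9')
c=proj('wrist',[[.4497,.2678,.024]],s)[0];print(c)
u,v=c.astype(int)
for t in(60,90): ring('w9',(u-55,v-55,u+55,v+55),.024,t)
snap('x9',crop=None)"
```

```text
22.8 [0.4505 0.2669 0.0624] [-3.0000e-04 -1.8000e-03 -3.1408e+00] [0.5 0.2 0.1] 0.821 0.0
[0.4505 0.2669 0.0624] [-3.0000e-04 -1.8000e-03 -3.1408e+00] f 1.4285714285714286
[275.10602384 250.02257944]
w9 [452.3 268.4] [42.  48.7]
w9 [453.2 254.8] [14.3 21.7]
[0.4508 0.2671 0.0629] [-2.0000e-04 -2.8000e-03 -3.1403e+00] f 1.4285714285714286
```

Request:
{"name": "carry_out", "arguments": {"commands": [{"claw":0.07,"x":-0.001,"y":0.001,"z":-0.04,"turn":0},{"claw":0.07,"x":-0.001,"y":0.001,"z":-0.055,"turn":0},{"claw":0.07,"x":-0.001,"y":0.001,"z":-0.058,"turn":0},{"claw":0.07,"x":-0.001,"y":0.001,"z":-0.058,"turn":0},{"claw":0.03,"x":-0.001,"y":0.001,"z":-0.058,"turn":0},{"claw":0.03,"x":-0.001,"y":0.001,"z":-0.058,"turn":0},{"claw":0.03,"x":-0.001,"y":0.001,"z":-0.058,"turn":0},{"claw":0.03,"x":-0.001,"y":0.001,"z":-0.058,"turn":0}]}}

```text
time: 23.9
tool_pos: [0.4499, 0.2681, 0.0047]
orientation: [1.0, -0.0, 0.001, -0.001]
force: [-0.2, -0.1, 6.0]
finger_gap: 0.488
grip_force: 61.7
```

```bash
python3 -c "
from h import *
st()"
```

```text
23.9 [0.4499 0.2681 0.0047] [-2.0000e-04 -2.6000e-03 -3.1404e+00] [-0.2 -0.1  6. ] 0.488 61.7
```

Request:
{"name": "carry_out", "arguments": {"commands": [{"claw":0.03,"x":0,"y":0,"z":0.06,"turn":0},{"claw":0.03,"x":0,"y":0,"z":0.12,"turn":0},{"claw":0.03,"x":0,"y":-0.02,"z":0.175,"turn":0},{"claw":0.03,"x":0.005,"y":-0.08,"z":0.19,"turn":0},{"claw":0.03,"x":0.01,"y":-0.14,"z":0.19,"turn":0},{"claw":0.03,"x":0.012,"y":-0.2,"z":0.19,"turn":0},{"claw":0.03,"x":0.015,"y":-0.26,"z":0.19,"turn":0},{"claw":0.03,"x":0.0155,"y":-0.3,"z":0.19,"turn":0}]}}

```text
time: 24.9
tool_pos: [0.4636, -0.0347, 0.193]
orientation: [1.0, -0.001, 0.0, 0.0]
force: [-0.5, -0.0, -0.6]
finger_gap: 0.487
grip_force: 61.0
```

Request:
{"name": "carry_out", "arguments": {"commands": [{"claw":0.03,"x":0,"y":0,"z":-0.005,"turn":0},{"claw":0.03,"x":0,"y":0,"z":-0.01,"turn":0},{"claw":0.03,"x":0,"y":0,"z":-0.01,"turn":0}]}}

```text
time: 25.28
tool_pos: [0.4635, -0.0313, 0.1822]
orientation: [1.0, 0.001, -0.001, -0.0]
force: [-0.4, 0.4, -0.2]
finger_gap: 0.484
grip_force: 61.0
```

```bash
python3 -c "
from h import *
st()"
```

```text
25.275 [ 0.4635 -0.0313  0.1822] [ 1.500e-03  1.700e-03 -3.141e+00] [-0.4  0.4 -0.2] 0.484 61.0
```

Request:
{"name": "carry_out", "arguments": {"commands": [{"claw":0.03,"x":0.0015,"y":-0.001,"z":0,"turn":0},{"claw":0.03,"x":0.0015,"y":-0.001,"z":-0.01,"turn":0},{"claw":0.03,"x":0.0015,"y":-0.001,"z":-0.016,"turn":0},{"claw":0.03,"x":0.0015,"y":-0.001,"z":-0.021,"turn":0},{"claw":0.03,"x":0.0015,"y":-0.001,"z":-0.025,"turn":0}]}}

```text
time: 25.9
tool_pos: [0.4654, -0.0334, 0.1576]
orientation: [1.0, -0.0, -0.0, -0.0]
force: [-0.3, 0.4, -1.1]
finger_gap: 0.486
grip_force: 61.0
```

```bash
python3 -c "
from h import *
st()"
```

```text
25.9 [ 0.4654 -0.0334  0.1576] [-3.0000e-04  5.0000e-04 -3.1415e+00] [-0.3  0.4 -1.1] 0.486 61.0
```

Request:
{"name": "carry_out", "arguments": {"commands": [{"claw":0.03,"x":0,"y":0.0007,"z":-0.01,"turn":0},{"claw":0.03,"x":0,"y":0.0007,"z":-0.02,"turn":0},{"claw":0.03,"x":0,"y":0.0007,"z":-0.026,"turn":0},{"claw":0.03,"x":0,"y":0.0007,"z":-0.028,"turn":0},{"claw":0.03,"x":0,"y":0.0007,"z":-0.03,"turn":0},{"claw":0.03,"x":0,"y":0.0007,"z":-0.03,"turn":0}]}}

```text
time: 26.65
tool_pos: [0.4659, -0.0328, 0.1286]
orientation: [1.0, -0.0, 0.0, 0.0]
force: [-0.2, 0.3, 1.0]
finger_gap: 0.48
grip_force: 61.1
```

```bash
python3 -c "
from h import *
st()"
```

```text
26.65 [ 0.4659 -0.0328  0.1286] [-2.0000e-04 -1.0000e-03  3.1415e+00] [-0.2  0.3  1. ] 0.48 61.1
```

Request:
{"name": "carry_out", "arguments": {"commands": [{"claw":0.03,"x":0,"y":0,"z":-0.001,"turn":0},{"claw":0.03,"x":0,"y":0,"z":-0.001,"turn":0},{"claw":0.07,"x":0,"y":0,"z":0,"turn":0},{"claw":0.07,"x":0,"y":0,"z":0,"turn":0},{"claw":0.07,"x":0,"y":0,"z":0,"turn":0},{"claw":0.07,"x":0,"y":0,"z":0.05,"turn":0},{"claw":0.07,"x":0,"y":0,"z":0.1,"turn":0},{"claw":0.07,"x":0,"y":0,"z":0.14,"turn":0.18}]}}

```text
time: 27.65
tool_pos: [0.4657, -0.0328, 0.2702]
orientation: [0.996, 0.092, 0.001, 0.0]
force: [0.8, -0.2, -0.5]
finger_gap: 0.82
grip_force: 0.0
```

Request:
{"name": "carry_out", "arguments": {"commands": [{"claw":0.065,"x":-0.012,"y":-0.04,"z":0,"turn":1.391},{"claw":0.065,"x":-0.012,"y":-0.08,"z":0,"turn":1.391},{"claw":0.065,"x":-0.012,"y":-0.12,"z":0,"turn":1.391},{"claw":0.065,"x":-0.012,"y":-0.16,"z":0,"turn":1.391},{"claw":0.065,"x":-0.012,"y":-0.2,"z":0,"turn":1.391},{"claw":0.065,"x":-0.012,"y":-0.214,"z":0,"turn":1.391},{"claw":0.065,"x":-0.012,"y":-0.214,"z":0,"turn":1.391},{"claw":0.065,"x":-0.012,"y":-0.214,"z":0,"turn":1.391}]}}

```text
time: 28.65
tool_pos: [0.4534, -0.2471, 0.2677]
orientation: [0.706, 0.708, -0.0, -0.0]
force: [0.3, 1.0, -0.8]
finger_gap: 0.758
grip_force: 0.0
```

Request:
{"name": "carry_out", "arguments": {"commands": [{"claw":0.065,"x":0,"y":0,"z":-0.06,"turn":0},{"claw":0.065,"x":0,"y":0,"z":-0.12,"turn":0},{"claw":0.065,"x":0,"y":0,"z":-0.15,"turn":0},{"claw":0.065,"x":0,"y":0,"z":-0.15,"turn":0}]}}

```text
time: 29.15
tool_pos: [0.4515, -0.2454, 0.1148]
orientation: [0.707, 0.707, -0.001, -0.003]
force: [-0.3, 0.5, 0.7]
finger_gap: 0.757
grip_force: 0.0
```

```bash
python3 -c "
from h import *
st();snap('w10');s=load('w10')
print(proj('wrist',[[.4536,-.2468,.06],[.4536,-.2468,.016]],s))
a=np.load('pics/w10.npz')['im'];b=np.load('pics/w7.npz')['im']
side=get_image('side')
m=np.zeros((600,800,3),np.uint8); m[:420,:400]=a[:,80:480]; m[:420,400:]=side[60:480,80:480] if side.shape[0]>=480 else side[:,80:480]
cv2.imwrite('pics/m10.png',m)"
```

```text
29.15 [ 0.4515 -0.2454  0.1148] [ 1.5707 -0.004  -3.1358] [-0.3  0.5  0.7] 0.757 0.0
[ 0.4515 -0.2454  0.1148] [ 1.5707 -0.004  -3.1358] f 1.4285714285714286
[[282.514865   240.05173139]
 [282.06749082 215.38211802]]
```

View pics/m10.png

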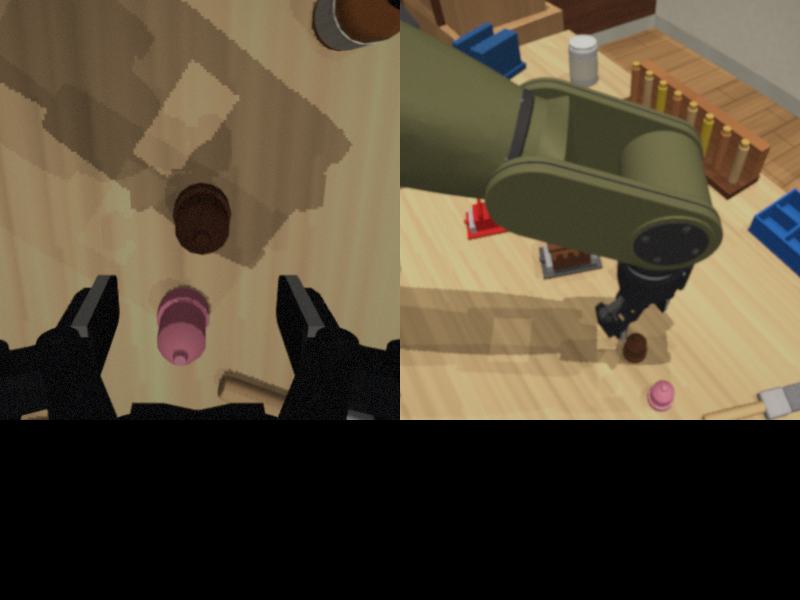

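The wrist half shows the finial tip at native (283,239), matching the predicted (282.5,240). The pink one is clear of the fingers. Descend and grip the body.

Request:
{"name": "carry_out", "arguments": {"commands": [{"claw":0.065,"x":0.002,"y":-0.0015,"z":-0.05,"turn":0},{"claw":0.065,"x":0.002,"y":-0.0015,"z":-0.09,"turn":0},{"claw":0.065,"x":0.002,"y":-0.0015,"z":-0.097,"turn":0},{"claw":0.065,"x":0.002,"y":-0.0015,"z":-0.097,"turn":0}]}}

```text
time: 29.75
tool_pos: [0.4569, -0.2492, 0.0232]
orientation: [0.707, 0.707, 0.0, 0.001]
force: [0.5, 0.2, 0.2]
finger_gap: 0.764
grip_force: 0.0
```

```bash
python3 -c "
from h import *
st()"
```

```text
29.75 [ 0.4569 -0.2492  0.0232] [1.5708e+00 1.6000e-03 3.1392e+00] [0.5 0.2 0.2] 0.764 0.0
```

Request:
{"name": "carry_out", "arguments": {"commands": [{"claw":0.065,"x":-0.002,"y":0.0015,"z":-0.003,"turn":0},{"claw":0.065,"x":-0.002,"y":0.0015,"z":-0.005,"turn":0},{"claw":0.065,"x":-0.002,"y":0.0015,"z":-0.005,"turn":0}]}}

```text
time: 30.12
tool_pos: [0.4539, -0.2469, 0.0168]
orientation: [0.707, 0.707, 0.0, 0.0]
force: [-0.1, -0.2, -0.4]
finger_gap: 0.759
grip_force: 0.0
```

```bash
python3 -c "
from h import *
st()"
```

```text
30.125 [ 0.4539 -0.2469  0.0168] [1.5708e+00 6.0000e-04 3.1408e+00] [-0.1 -0.2 -0.4] 0.759 0.0
```

Request:
{"name": "carry_out", "arguments": {"commands": [{"claw":0.02,"x":0,"y":0,"z":0,"turn":0},{"claw":0.02,"x":0,"y":0,"z":0,"turn":0},{"claw":0.02,"x":0,"y":0,"z":0,"turn":0},{"claw":0.02,"x":0,"y":0,"z":0,"turn":0},{"claw":0.02,"x":0,"y":0,"z":0,"turn":0}]}}

```text
time: 30.75
tool_pos: [0.454, -0.2471, 0.0167]
orientation: [0.707, 0.707, 0.0, 0.0]
force: [0.1, -0.3, 4.4]
finger_gap: 0.377
grip_force: 59.9
```

```bash
python3 -c "
from h import *
st()"
```

```text
30.75 [ 0.454  -0.2471  0.0167] [1.5709e+00 6.0000e-04 3.1408e+00] [ 0.1 -0.3  4.4] 0.377 59.9
```

Request:
{"name": "carry_out", "arguments": {"commands": [{"claw":0.02,"x":0,"y":0,"z":0.06,"turn":0},{"claw":0.02,"x":0,"y":0,"z":0.12,"turn":0},{"claw":0.02,"x":0,"y":0,"z":0.18,"turn":0},{"claw":0.02,"x":0.003,"y":0.05,"z":0.195,"turn":0},{"claw":0.02,"x":0.006,"y":0.1,"z":0.195,"turn":0},{"claw":0.02,"x":0.009,"y":0.15,"z":0.195,"turn":0},{"claw":0.02,"x":0.0115,"y":0.2,"z":0.195,"turn":0},{"claw":0.02,"x":0.0115,"y":0.214,"z":0.195,"turn":0}]}}

```text
time: 31.75
tool_pos: [0.4644, -0.0305, 0.2102]
orientation: [0.706, 0.708, -0.0, -0.001]
force: [-0.2, -0.3, -1.2]
finger_gap: 0.374
grip_force: 59.8
```

Request:
{"name": "carry_out", "arguments": {"commands": [{"claw":0.02,"x":0,"y":0,"z":-0.005,"turn":0},{"claw":0.02,"x":0,"y":0,"z":-0.01,"turn":0},{"claw":0.02,"x":0,"y":0,"z":-0.01,"turn":0}]}}

```text
time: 32.12
tool_pos: [0.4646, -0.0338, 0.2001]
orientation: [0.708, 0.706, -0.001, -0.001]
force: [0.1, 0.8, -0.4]
finger_gap: 0.373
grip_force: 59.8
```

```bash
python3 -c "
from h import *
st()"
```

```text
32.125 [ 0.4646 -0.0338  0.2001] [ 1.5690e+00 -1.0000e-04 -3.1397e+00] [ 0.1  0.8 -0.4] 0.373 59.8
```

Request:
{"name": "carry_out", "arguments": {"commands": [{"claw":0.02,"x":0.001,"y":0.0007,"z":-0.008,"turn":0},{"claw":0.02,"x":0.001,"y":0.0007,"z":-0.016,"turn":0},{"claw":0.02,"x":0.001,"y":0.0007,"z":-0.021,"turn":0},{"claw":0.02,"x":0.001,"y":0.0007,"z":-0.025,"turn":0},{"claw":0.02,"x":0.001,"y":0.0007,"z":-0.028,"turn":0},{"claw":0.02,"x":0.001,"y":0.0007,"z":-0.028,"turn":0}]}}

```text
time: 32.88
tool_pos: [0.466, -0.032, 0.173]
orientation: [0.707, 0.707, -0.0, -0.0]
force: [-0.6, 0.9, -0.1]
finger_gap: 0.372
grip_force: 59.8
```

```bash
python3 -c "
from h import *
st()"
```

```text
32.875 [ 0.466 -0.032  0.173] [ 1.5709 -0.     -3.1413] [-0.6  0.9 -0.1] 0.372 59.8
```

The finial is threaded (underside at 0.156, no force). Lower it to 0.1647.

Request:
{"name": "carry_out", "arguments": {"commands": [{"claw":0.02,"x":0,"y":-0.0005,"z":-0.004,"turn":0},{"claw":0.02,"x":0,"y":-0.0005,"z":-0.007,"turn":0},{"claw":0.02,"x":0,"y":-0.0005,"z":-0.009,"turn":0},{"claw":0.02,"x":0,"y":-0.0005,"z":-0.01,"turn":0},{"claw":0.02,"x":0,"y":-0.0005,"z":-0.01,"turn":0}]}}

```text
time: 33.5
tool_pos: [0.4664, -0.0326, 0.1645]
orientation: [0.707, 0.707, 0.0, 0.0]
force: [-2.0, 0.2, 5.7]
finger_gap: 0.374
grip_force: 60.5
```

```bash
python3 -c "
from h import *
st()"
```

```text
33.5 [ 0.4664 -0.0326  0.1645] [1.5709e+00 2.0000e-04 3.1410e+00] [-2.   0.2  5.7] 0.374 60.5
```

Request:
{"name": "carry_out", "arguments": {"commands": [{"claw":0.065,"x":0,"y":0,"z":0,"turn":0},{"claw":0.065,"x":0,"y":0,"z":0,"turn":0},{"claw":0.065,"x":0,"y":0,"z":0,"turn":0},{"claw":0.065,"x":0,"y":0,"z":0.04,"turn":0},{"claw":0.065,"x":0,"y":0,"z":0.09,"turn":0},{"claw":0.065,"x":0,"y":0,"z":0.15,"turn":0},{"claw":0.065,"x":0,"y":-0.04,"z":0.18,"turn":0},{"claw":0.065,"x":0,"y":-0.08,"z":0.18,"turn":0}]}}

```text
time: 34.5
tool_pos: [0.4673, -0.1136, 0.3474]
orientation: [0.707, 0.708, 0.002, 0.003]
force: [0.4, 0.2, 0.3]
finger_gap: 0.76
grip_force: 0.0
```

Request:
{"name": "carry_out", "arguments": {"commands": [{"claw":0.065,"x":0,"y":0,"z":0,"turn":0},{"claw":0.065,"x":0,"y":0,"z":0,"turn":0}]}}

```text
time: 34.75
tool_pos: [0.4659, -0.1123, 0.3425]
orientation: [0.707, 0.707, -0.0, -0.001]
force: [0.4, -0.0, -0.5]
finger_gap: 0.761
grip_force: 0.0
```

Run:
```python
from fit import *
st();snap('w11');s=load('w11')
im=np.load('pics/w11.npz')['im'].astype(float)
c,a=np.array([.465,-.0327]),-.38
C=[np.r_[c+R.from_euler('z',a).as_matrix()[:2,:2]@np.array(q),.1] for q in((.04,.04),(.04,-.04),(-.04,-.04),(-.04,.04))]
print("cap px",proj('wrist',C,s).round(0).tolist())
print("levels",proj('wrist',[[*c,z] for z in(.208,.148,.124,.1)],s).round(0).tolist())
p=proj('wrist',C,s);u0,v0=np.maximum(p.min(0).astype(int)-15,0);u1,v1=p.max(0).astype(int)+15
for t in(1.3,1.4,1.5):print(t,rect('w11',(u0,v0,u1,v1),.1,t,t==1.3))
```

```text
34.75 [ 0.4659 -0.1123  0.3425] [ 1.5705e+00 -8.0000e-04 -3.1406e+00] [ 0.4 -0.  -0.5] 0.761 0.0
[ 0.4659 -0.1123  0.3425] [ 1.5705e+00 -8.0000e-04 -3.1406e+00] f 1.4285714285714286
cap px [[332.0, 65.0], [299.0, 143.0], [225.0, 113.0], [253.0, 31.0]]
levels [[277.0, 89.0], [277.0, 89.0], [277.0, 89.0], [277.0, 89.0]]
[1.11 1.19 1.22 1.6  1.73]
1.3 ((464.21893310546875, -31.90035629272461), (80.02169799804688, 80.75523376464844), 67.9896011352539)
1.4 ((464.3628845214844, -31.95891571044922), (78.94837951660156, 79.98804473876953), 67.98609924316406)
1.5 ((464.4346923828125, -31.937450408935547), (78.08245849609375, 79.22525787353516), 68.10684967041016)
```

The cap measures (464.3, −31.9) mm at yaw −22.0°, which matches the block, and every part seated at its expected height. Hand it in.

```bash
python3 -c "
from plant import ticket
print(ticket.job_done())"
```

```text
the job is handed in; nothing more can be done
None
```

The post top is dry-fitted in the order asked and handed in at about 35 s: comb block home in the stump, cap board centred and squared on it, then the larger ring, smaller ring and finial each seated by contact force at its expected height. All parts are released and I never touched the bottle or tin; the judge's result wasn't shown, and I had no picture views left for a final look at the finished stack.

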